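Stock the tin ledge and lock its rail

ROBOT

A 6-joint arm with a two-finger parallel gripper is mounted at the origin on the work surface. World frame = base frame: x ahead of the robot, y to its left, z up, the work surface at z = 0. Lengths are in m, angles in rad, forces in N, time in s.
With the tool pointing down it reaches from about 0.3 to 0.875 m from the base axis. Payload 6.4 kg.
Tool frame: the origin (TCP) lies at the very end of the fingers, on their centre line; the grasp point (between the pads) lies grip_point_offset behind it (grip_point_offset is the distance from the TCP to the grasp point, in m); z points along the fingers, y is the line along which they close (so a half turn about z gives the same grasp; the last joint's range is limited). The gripper opens to 85 mm and grips with 20 to 120 N. Pads are 22 mm wide; open, the fingers measure 114 mm over their backs; the gripper's body (76 mm by 85 mm) begins 54 mm behind the grasp point. The pads swing forward as they close: fully open they stand 13 mm farther back than shut.
Start: joints at [-1.441, 0.181, 1.607, -0, 1.354, -0.206], TCP at [0.189, -0.543, 0.231] pointing down, gripper open.
Joint ranges: [-2.99, 2.99], [-0.89, 2.07], [0.3, 2.58], [-1.14, 4.28], [0, 2.63], [-3.12, 3.12]. Speed limits (rad/s): [2.57, 2.57, 3.01, 3.14, 3.14, 3.14].

INTERFACE

Orientations are given as a unit quaternion [x, y, z, w].
In Python, from plant import get_obs, snapshot, close_job, grip_point_offset gives the robot as it stands. The module is installed in compiled form; this text tells all that it offers.
- The arm moves only by the tool arm_command, never from a script. Its argument "deltas" is a list that holds one entry, the list of rows, each a list of 7 numbers: the turn, a rotation vector about the tool's x, y, z in degrees, then the shift along the tool's x, y, z in mm, then the finger opening in mm, from 0 to 85.4. A call has 1 to 5 rows; each row is the pose to reach, as a shift and turn from the pose commanded when the call began, along the tool's axes at that moment; what a row does not reach only later rows make up. A row lasts 1/12 s, in which the tool goes at most 41.7 mm and 7.16 degrees, less where a joint would pass 70% of its speed; a pose out of reach is approached as far as the arm can. A call with a gripper value outside its range is refused whole. The fingers move at their own pace and stop on an object; the grip force is fixed at half the most. Time passes only in rows, so rows that repeat a pose let the fingers close. It gives the time, the measured TCP pose, the force, the opening and the grip force at its end, in the units of the state.
- get_obs(): the state, without advancing time (a new reading comes with each control period).
- snapshot(name): name is "scene" or "top" or "wrist"; returns a dict with "frame" (400x640x3 uint8, red, green, blue), "depth" (400x640 float32, m along the optical axis (not along the pixel's ray), 0 where there is no reading), "vertical_fov" (degrees; the focal length in pixels is half the picture's height over the tangent of half this angle, whatever the lens; pixels are square), "cx", "cy" (the principal point, pixels), "R" (3x3) and "t" (3): a world point X has camera coordinates R X + t. Camera axes: x right, y down, z forward; pixel columns grow to the right and rows downward; lengths in m; the calibration is good to about 2 mm. A picture is of the moment at which its call begins.
- close_job(): hands the job in; it is judged then, once.
The state is a dict: "t": time; "joint_pos": joint angles; "joint_vel": joint speeds; "joint_torque": joint torques, N m; "ee_pos": TCP position; "tool_rot": TCP orientation; "contact_force": force on the tool from outside, world axes, zero at the start; "torque": the same for the moment, N m; "grip_width": finger opening in m; "grasp_force": force on a finger pad.
Only numpy, scipy, OpenCV 4.12 (cv2) and the standard library are available. Lean on these libraries where they do the work, as an engineer would, in place of code of your own. Each camera call takes 0.05 s, during which the arm holds its last target. There are 200 camera calls.

TASK

Swing the rack's retaining rail up and back, out of the way, and stand every rectangular tin upright on the narrow ledge, each centred on a grey pad of its own and square to the ledge, so that they make a straight, even row; straighten the ones already up there too (any pads will do). Then swing the rail back down onto its stop in front of the tins and push the locking pin fully home through the rail's tab and the lug behind it; leave the jars, crockery and other goods where they are.

Things in the scene. Friction and masses are not known exactly. Their poses are not given: they have to be found in the camera images.
- tin1: rectangular plain metal storage tin with a lid, 50 mm (its x) by 46 mm (its y) by 84 mm tall, about 0.18 kg; origin at the centre of its underside, z up; starts on the ledge, crooked and off its pad; may be absent
- tin2: rectangular plain metal storage tin with a lid, 50 mm (its x) by 46 mm (its y) by 84 mm tall, about 0.18 kg; origin at the centre of its underside, z up; starts on the ledge, crooked and off its pad; may be absent
- tin3: rectangular plain metal storage tin with a lid, 50 mm (its x) by 46 mm (its y) by 84 mm tall, about 0.18 kg; origin at the centre of its underside, z up; starts standing on the table; may be absent
- tin4: rectangular plain metal storage tin with a lid, 50 mm (its x) by 46 mm (its y) by 84 mm tall, about 0.18 kg; origin at the centre of its underside, z up; starts standing on the table; may be absent
- tin5: rectangular plain metal storage tin with a lid, 50 mm (its x) by 46 mm (its y) by 84 mm tall, about 0.18 kg; origin at the centre of its underside, z up; starts standing on the table; may be absent
- rack: fixed white-and-steel rack; origin on the table under the middle of its ledge, x across the ledge away from the robot, y along it. The ledge is a narrow board 40 mm deep (x), 330 mm long (y), its top 90 mm above the table, open in front and behind. Steel feet (x -83 to 93 mm), hinge posts (x 75, y +-186 mm, 145 mm high) and a lug (y 200 mm) stand at its ends
- pad1 (a point): centre, level with the ledge's top, of one of the five dark grey pads (40 by 46 mm) that lie flush in the ledge in a row, 62 mm apart; this one at rack x 0, y -124, z 90 mm. A tin on it overhangs 5 mm front and back; 16 mm stay free between neighbouring tins
- pad2 (a point): centre, level with the ledge's top, of one of the five dark grey pads (40 by 46 mm) that lie flush in the ledge in a row, 62 mm apart; this one at rack x 0, y -62, z 90 mm. A tin on it overhangs 5 mm front and back; 16 mm stay free between neighbouring tins
- pad3 (a point): centre, level with the ledge's top, of one of the five dark grey pads (40 by 46 mm) that lie flush in the ledge in a row, 62 mm apart; this one at rack x 0, y 0, z 90 mm. A tin on it overhangs 5 mm front and back; 16 mm stay free between neighbouring tins
- pad4 (a point): centre, level with the ledge's top, of one of the five dark grey pads (40 by 46 mm) that lie flush in the ledge in a row, 62 mm apart; this one at rack x 0, y 62, z 90 mm. A tin on it overhangs 5 mm front and back; 16 mm stay free between neighbouring tins
- pad5 (a point): centre, level with the ledge's top, of one of the five dark grey pads (40 by 46 mm) that lie flush in the ledge in a row, 62 mm apart; this one at rack x 0, y 124, z 90 mm. A tin on it overhangs 5 mm front and back; 16 mm stay free between neighbouring tins
- rail (a joint): angle of the steel retaining rail in rad: 0 = down in front of the tins, on its stop; 0.02 to 0.35 at the start; straight up at 1.57; leaning back at its other stop at 2.0. It turns about an axis along the rack's y at rack x 75 mm, z 130 mm; its hinge is stiff, so it stays where it is left (2 to 5 N at the bar moves it)
- rail_bar (a point): middle of the rail's round front bar, 12 mm thick, along the rack's y (between its arms at y +-172 mm), 145 mm from the hinge axis; it can be pinched from above and turns in the grip. When down it lies at rack x -70 mm, z 130 mm
- pin_hole (a point): fixed point at the pin hole's mouth: rack x -78, y 200, z 105 mm; axes as the rack's. With the rail down, the front face of its tab (plate 6 mm thick on the bar's +y end) is here, and 2 mm behind the tab stands a lug 16 mm thick; both have a 15 mm square hole along the rack's x. The pin goes in level, towards the rack's +x
- pin: locking pin lying on the table: a black square grip, 50 mm long, 20 by 20 mm thick, with a 10 mm round steel shaft 70 mm long out of one end, along its +x, tip tapered; 0.06 kg. Origin on the axis in the middle of the grip. Home when the grip's end face meets the tab
- pin_tip (a point): end of the pin's shaft, on its axis 95 mm from the pin's origin
- jar: round glass jar with a steel cap, 58 mm across, 100 mm tall, standing among the tins; not to be moved; origin under its centre
- can: round food can, 68 mm across, 100 mm tall, at the left; not to be moved
- bottle: clear bottle, 68 mm across, 200 mm tall, right; not to be moved
- bowl: white bowl, 110 mm across, 50 mm tall, left behind; not to be moved
- mug: white mug, 80 mm across, 90 mm tall, near right; not to be moved
- jar_tall: glass jar, 70 mm across, 140 mm tall, far right; not to be moved
There are look-alikes about, which are no part of the job. What is shaped like the tin5 but orange is not meant.

How it is judged:
By the outcome, as a careful person would: the job done as asked, in the order asked, and still so for the second after the job is handed in, with the robot touching nothing.
Of tin1, tin2, tin3, tin4, tin5 only 3 to 5 are there at a start; the rules pass over those that are not, and their reading is None.
At some moment in a run one of pin may be knocked a few centimetres aside while the robot is not near it.
Once in a run the grip may slacken for a moment while it holds something.
It also fails if it takes over 210 s, if anything falls off the work surface, if the arm or the gripper's body presses on something with over 40 N, if the wrist force passes 120 N, or if a joint passes its speed limit or range.

## Working session

There is one attempt and no reset: what is moved stays moved. The work goes in short steps, Python scripts to look and compute and a tool call to move; the robot and the scene stay as the last step left them, time stands still between calls to the robot, and variables do not carry over. Pictures are saved under pics/ and viewed, at most 14 in all, crops included, and the job is handed in when it is done.

Besides the shell and the picture viewer there is one more tool, called in YAML: its name, and indented under it one key for each argument. arm_command: Moves the arm, as the interface text tells. Its arguments: {"type":"object","properties":{"deltas":{"type":"array","items":{"type":"array","items":{"type":"array","items":{"type":"number"}}}}},"required":["deltas"]}

```bash
mkdir -p pics
cat > h.py <<'E'
import numpy as np, cv2
from plant import get_obs, snapshot, close_job, grip_point_offset
from scipy.spatial.transform import Rotation as R
def snap(n,save=None):
    s=snapshot(n); s['f']=200/np.tan(np.radians(s['vertical_fov'])/2)
    if save: cv2.imwrite('pics/'+save,s['frame'][:,:,::-1])
    return s
def cloud(s):
    v,u=np.mgrid[0:400,0:640]; d=s['depth']
    P=np.stack([(u-s['cx'])/s['f']*d,(v-s['cy'])/s['f']*d,d],-1)
    return (P-s['t'])@s['R']
def ray(s,u,v,z):
    d=s['R'].T@np.array([(u-s['cx'])/s['f'],(v-s['cy'])/s['f'],1.]); c=-s['R'].T@s['t']
    return c+d*(z-c[2])/d[2]
def proj(s,X):
    c=s['R']@np.asarray(X,float)+s['t']; return s['f']*c[0]/c[2]+s['cx'],s['f']*c[1]/c[2]+s['cy']
def obs():
    o=get_obs(); print('t',round(o['t'],2),'pos',np.round(np.array(o['ee_pos'])*1000,1),'rpyq',np.round(o['tool_rot'],4),'F',np.round(o['contact_force'],1),'w',round(o['grip_width']*1000,1),'g',round(o['grasp_force'],1),'j',np.round(o['joint_pos'],2)); return o
E
python3 - <<'E'
from h import *
print(grip_point_offset); obs()
for n in('scene','top','wrist'):
    s=snap(n,n+'0.png'); print(n,s['f'],s['cx'],s['cy'],(-s['R'].T@s['t']).round(3)); print(s['R'].round(3))
E
```

```text
0.0187
t 0.0 pos [ 189.4 -542.3  230.4] rpyq [ 9.859e-01  1.671e-01  0.000e+00 -9.000e-04] F [ 0.9 -0.  -1.1] w 85.1 g 0.0 j [-1.44  0.18  1.61  0.    1.35 -0.21]
scene 515.5946808133402 326.15108988929785 198.46013806985482 [1.153 0.862 1.158]
[[-0.814  0.581 -0.011]
 [ 0.406  0.556 -0.726]
 [-0.415 -0.595 -0.688]]
top 480.4923202821915 321.7555495308674 205.77956267503583 [ 0.401 -0.047  1.723]
[[ 0.    -1.    -0.003]
 [-0.998 -0.    -0.07 ]
 [ 0.07   0.003 -0.998]]
wrist 280.8864466755799 320.6839260986222 201.2873369369508 [ 0.265 -0.515  0.374]
[[ 0.328 -0.945 -0.   ]
 [-0.896 -0.312  0.315]
 [-0.297 -0.103 -0.949]]
```

View pics/top0.png

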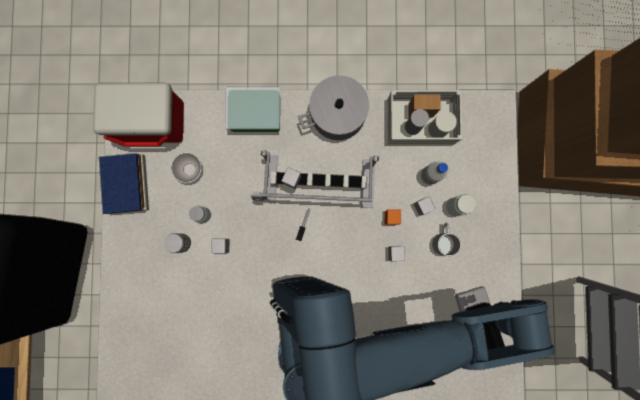

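View pics/scene0.png

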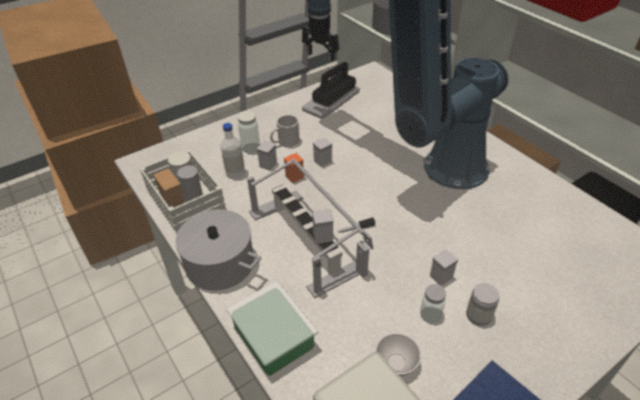

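Run:
```python
import cv2
a=cv2.imread('pics/top0.png')[140:270,160:480]; cv2.imwrite('pics/a1.png',cv2.resize(a,None,fx=2.5,fy=2.5,interpolation=2)) 
b=cv2.imread('pics/scene0.png')[120:340,220:500]; cv2.imwrite('pics/b1.png',cv2.resize(b,None,fx=2.6,fy=2.6,interpolation=2))
from h import *
s=snap('top'); P=cloud(s); d=s['depth']; print((d>0).mean())
for n,(u,v) in dict(tinA=(219,246),tinB=(425,206),tinC=(397,254),ledtin=(290,178),orange=(393,217),pad=(330,181),grip=(300,232),sh=(306,214),rail=(310,200),table=(330,260),can=(176,243),jar=(199,214),mug=(445,244),bottle=(435,172),jt=(464,205)).items(): print(n,P[v,u].round(3))
```

```text
0.99618359375
tinA [0.379 0.309 0.083]
tinB [ 0.515 -0.394  0.083]
tinC [ 0.352 -0.297  0.084]
ledtin [0.6   0.061 0.177]
orange [ 0.478 -0.286  0.075]
pad [ 0.601 -0.069  0.089]
grip [0.427 0.036 0.023]
sh [0.491 0.015 0.016]
rail [0.543 0.001 0.001]
table [ 0.328 -0.07  -0.001]
can [0.389 0.451 0.098]
jar [0.487 0.374 0.101]
mug [ 0.385 -0.483 -0.006]
bottle [ 0.623 -0.415  0.151]
jt [ 0.515 -0.513  0.132]
```

View pics/a1.png

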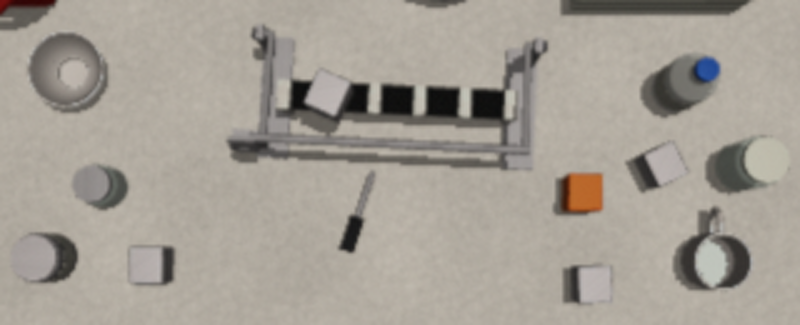

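View pics/b1.png

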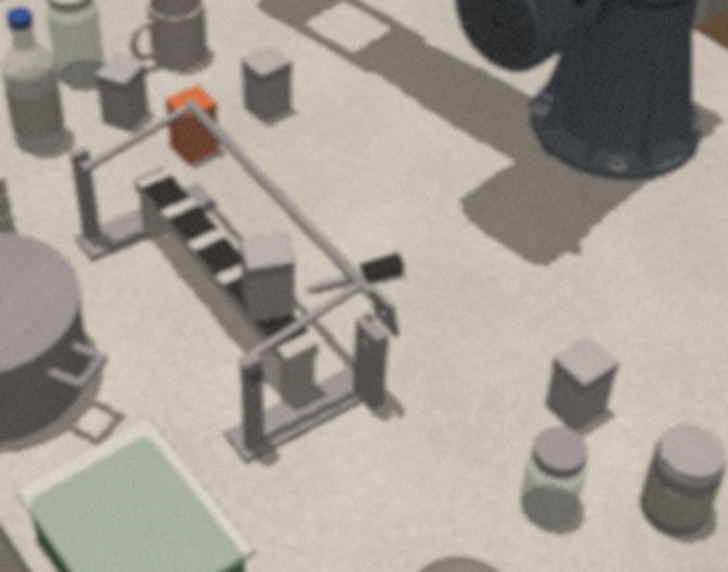

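arm_command:
  deltas:
    - [[0,0,7,0,0,-40,85],[0,0,14,0,0,-80,85],[0,0,19.24,0,0,-120,85],[0,0,19.24,0,0,-120,85]]

```text
t: 0.53
ee_pos: [0.19, -0.546, 0.361]
tool_rot: [1.0, -0.002, 0.001, 0.007]
contact_force: [0.0, -0.3, 1.0]
grip_width: 0.085
grasp_force: 0.0
```

arm_command:
  deltas:
    - [[0,0,0,20,-34,0,85],[0,0,0,40,-68,0,85],[0,0,0,60,-102,0,85],[0,0,0,80,-136,0,85],[0,0,0,100,-170,0,85]]

```text
t: 0.95
ee_pos: [0.2899, -0.3712, 0.3509]
tool_rot: [1.0, -0.0, 0.0, -0.0]
contact_force: [1.0, -0.4, 0.8]
grip_width: 0.0847
grasp_force: 0.0
```

arm_command:
  deltas:
    - [[0,0,0,20,-34,0,85],[0,0,0,40,-68,0,85],[0,0,0,60,-102,0,85],[0,0,0,80,-136,0,85],[0,0,0,100,-170,0,85]]

```text
t: 1.37
ee_pos: [0.39, -0.201, 0.3512]
tool_rot: [1.0, 0.0, 0.0, 0.0]
contact_force: [0.7, -1.5, 0.6]
grip_width: 0.085
grasp_force: 0.0
```

arm_command:
  deltas:
    - [[0,0,0,25,-34,0,85],[0,0,0,50,-68,0,85],[0,0,0,80,-102,0,85],[0,0,0,111,-130,0,85],[0,0,0,111,-152,0,85]]

```text
t: 1.78
ee_pos: [0.5033, -0.0486, 0.3503]
tool_rot: [1.0, 0.001, 0.0, -0.0]
contact_force: [-1.0, 0.5, 0.0]
grip_width: 0.0851
grasp_force: 0.0
```

arm_command:
  deltas:
    - [[0,0,0,0,0,0,85],[0,0,0,0,0,0,85]]

```text
t: 1.95
ee_pos: [0.5005, -0.0497, 0.3507]
tool_rot: [1.0, 0.002, -0.0, 0.0]
contact_force: [-0.6, -0.3, -0.3]
grip_width: 0.0848
grasp_force: 0.0
```

Run:
```python
from h import *
obs(); s=snap('wrist','w1.png'); np.savez('w1.npz',**s)
```

```text
t 1.95 pos [500.5 -49.7 350.7] rpyq [ 1.0e+00  1.8e-03 -5.0e-04  0.0e+00] F [-0.6 -0.3 -0.3] w 84.8 g 0.0 j [-0.34 -0.06  1.62 -0.    1.58  1.23]
```

View pics/w1.png

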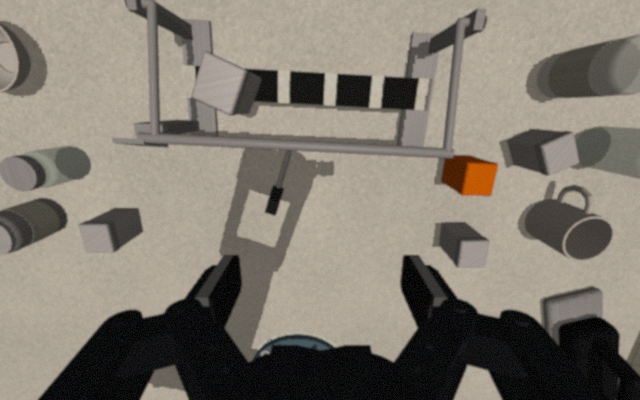

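```bash
cat >> h.py <<'E'
def tin(s,xy,z,tol=.006,r=.05):
    P=cloud(s); m=(abs(P[...,2]-z)<tol)&(np.hypot(P[...,0]-xy[0],P[...,1]-xy[1])<r)&(s['depth']>0)
    n,l,st,c=cv2.connectedComponentsWithStats(cv2.morphologyEx(m.astype(np.uint8),cv2.MORPH_OPEN,np.ones((3,3))))
    if n<2: return None
    k=1+st[1:,4].argmax(); v,u=np.nonzero(l==k); zz=np.median(P[l==k][:,2])
    cs=cv2.findContours((l==k).astype(np.uint8),0,1)[0]; ct=max(cs,key=cv2.contourArea)[:,0]
    q=np.array([ray(s,a,b,zz)[:2] for a,b in ct])*1000
    (cx,cy),(w,h),ang=cv2.minAreaRect(q.astype(np.float32))
    # ang: direction of w ; report yaw of long side
    yaw=ang if w>h else ang+90
    return dict(c=(round(cx,1),round(cy,1)),long=round(max(w,h),1),short=round(min(w,h),1),yaw=round((yaw+90)%180-90,1),z=round(zz*1000,1),n=len(v))
def pads(s,z=.09,thr=45):
    g=s['frame'].max(2); m=(g<thr).astype(np.uint8); out=[]
    for c in cv2.findContours(m,0,1)[0]:
        if cv2.contourArea(c)<60: continue
        q=np.array([ray(s,a,b,z) for a,b in c[:,0]])*1000
        (x,y),(w,h),an=cv2.minAreaRect(q[:,:2].astype(np.float32)); out.append((round(x,1),round(y,1),round(w,1),round(h,1),round(an,1)))
    return out
E
python3 - <<'E'
from h import *
w=dict(np.load('w1.npz')); t=snap('top')
for nm,xy,z in (('A',(.38,.31),.084),('B',(.515,-.394),.084),('C',(.352,-.297),.084),('L',(.6,.061),.175)):
    for s in(w,t): print(nm,tin(s,xy,z))
for s in(w,t): print([p for p in pads(s) if .5<p[0]/1000<.7])
P=cloud(w)
for u,v in((307,88),(300,145),(200,142),(420,151),(274,200),(285,165)): print((u,v),P[v,u].round(4), w['frame'][v,u])
E
```

```text
A {'c': (381.5, 309.3), 'long': 51.4, 'short': 49.4, 'yaw': -0.3, 'z': np.float64(83.9), 'n': 892}
A {'c': (381.9, 313.5), 'long': 47.6, 'short': 44.2, 'yaw': 0.8, 'z': np.float64(84.3), 'n': 132}
B {'c': (517.9, -394.9), 'long': 52.4, 'short': 49.5, 'yaw': 25.4, 'z': np.float64(84.7), 'n': 1194}
B {'c': (519.6, -386.8), 'long': 48.7, 'short': 26.3, 'yaw': -21.2, 'z': np.float64(83.8), 'n': 76}
C {'c': (355.1, -297.3), 'long': 51.8, 'short': 48.4, 'yaw': 1.1, 'z': np.float64(84.7), 'n': 831}
C {'c': (355.3, -296.9), 'long': 47.3, 'short': 40.9, 'yaw': 0.0, 'z': np.float64(83.7), 'n': 125}
L {'c': (603.8, 58.5), 'long': 50.2, 'short': 46.9, 'yaw': -24.4, 'z': np.float64(174.2), 'n': 2277}
L {'c': (607.6, 59.4), 'long': 52.9, 'short': 29.7, 'yaw': -58.8, 'z': np.float64(174.1), 'n': 111}
[(599.5, -154.5, 42.3, 37.8, 89.1), (602.2, -92.7, 41.8, 37.4, 87.4), (605.3, -30.4, 42.0, 37.2, 87.6), (608.2, 28.1, 35.4, 37.2, 87.3)]
[(599.3, -153.2, 42.1, 35.6, 80.5), (677.2, -851.4, 523.6, 317.9, 36.8)]
(307, 88) [ 0.6055 -0.0309  0.0903] [22 19 14]
(300, 145) [ 0.5395 -0.0253  0.1644] [144 139 133]
(200, 142) [0.5425 0.0906 0.163 ] [128 124 120]
(420, 151) [ 0.5329 -0.1651  0.1643] [138 133 126]
(274, 200) [0.4257 0.0328 0.0218] [12  9 10]
(285, 165) [0.486  0.0125 0.0101] [82 78 76]
```

arm_command:
  deltas:
    - [[0,0,-7,8,-5,0,40],[0,0,-14,16,-10,0,40],[0,0,-21,24,-15,0,40],[0,0,-28,32,-20,0,40],[0,0,-35,38,-22.6,0,40]]

```text
t: 2.47
ee_pos: [0.5386, -0.0297, 0.3514]
tool_rot: [0.953, 0.302, 0.0, 0.0]
contact_force: [0.4, 0.6, 0.9]
grip_width: 0.0401
grasp_force: 0.0
```

arm_command:
  deltas:
    - [[0,0,-7,0,0,12,40],[0,0,-14,0,0,24,40],[0,0,-21,0,0,36,40],[0,0,-28,0,0,48,40],[0,0,-35,0,0,60,40]]

```text
t: 2.88
ee_pos: [0.5381, -0.0302, 0.2909]
tool_rot: [0.818, 0.575, 0.0, 0.0]
contact_force: [-0.2, -0.2, 0.1]
grip_width: 0.04
grasp_force: 0.0
```

arm_command:
  deltas:
    - [[0,0,-6,0,0,20,40],[0,0,-12,0,0,40,40],[0,0,-17.3,0,0,60,40],[0,0,-17.3,0,0,70,40],[0,0,-17.3,0,0,70,40]]

```text
t: 3.3
ee_pos: [0.5366, -0.0293, 0.2188]
tool_rot: [0.725, 0.689, -0.001, -0.002]
contact_force: [-1.0, 0.5, -0.2]
grip_width: 0.0403
grasp_force: 0.0
```

Run:
```python
from h import *
obs(); s=snap('wrist','w2.png'); P=cloud(s); print(pads(s))
print(tin(s,(.604,.0585),.174))
for x in(-.1,-.06,.03,.06): 
    m=(abs(P[...,1]-x)<.004)&(abs(P[...,2]-.158)<.012)&(abs(P[...,0]-.538)<.02); q=P[m]; print(x,len(q),q.mean(0).round(4) if len(q) else '',q[:,2].max().round(4) if len(q) else '')
```

```text
t 3.3 pos [536.6 -29.3 218.8] rpyq [ 0.7252  0.6885 -0.0013 -0.0019] F [-1.   0.5 -0.2] w 40.3 g 0.0 j [-0.28  0.11  1.71 -0.    1.32 -0.22]
[(525.2, -191.4, 247.4, 689.4, 87.3), (605.0, -30.2, 41.8, 38.6, 87.1), (607.6, 24.4, 28.6, 38.3, 87.0), (448.6, 38.5, 15.4, 39.7, 72.4), (611.5, 102.6, 25.8, 38.8, 86.9)]
{'c': (602.7, 59.7), 'long': 50.5, 'short': 46.1, 'yaw': -24.3, 'z': np.float64(174.3), 'n': 6459}
-0.1 109 [ 0.5346 -0.1     0.1633] 0.1652
-0.06 134 [ 0.5361 -0.06    0.163 ] 0.1652
0.03 201 [0.5406 0.03   0.1631] 0.1653
0.06 233 [0.5425 0.06   0.163 ] 0.1661
```

arm_command:
  deltas:
    - [[0,0,0,0,0,30,40],[0,0,0,0,0,60,40],[0,0,0,0,0,80,40],[0,0,0,0,0,80,5],[0,0,0,0,0,80,5]]

```text
t: 3.77
ee_pos: [0.5387, -0.0287, 0.142]
tool_rot: [0.724, 0.69, -0.0, -0.0]
contact_force: [0.0, -0.3, 0.1]
grip_width: 0.0167
grasp_force: 0.0
```

arm_command:
  deltas:
    - [[0,0,0,0,0,0,5],[0,0,0,0,0,0,5],[0,0,0,0,0,0,5],[0,0,0,0,0,0,5]]

```text
t: 4.1
ee_pos: [0.5394, -0.0288, 0.1429]
tool_rot: [0.724, 0.69, 0.0, 0.001]
contact_force: [-1.8, -0.8, 2.0]
grip_width: 0.0098
grasp_force: 58.9
```

arm_command:
  deltas:
    - [[0,0,0,0,3.2,-12.7,5],[0,0,0,0,7.4,-25,5],[0,0,0,0,12.8,-36.9,5],[0,0,0,0,19.3,-48.2,5],[0,0,0,0,26.7,-59,5]]

```text
t: 4.52
ee_pos: [0.5624, -0.0299, 0.1998]
tool_rot: [0.724, 0.69, -0.003, -0.002]
contact_force: [-12.2, -3.2, -0.1]
grip_width: 0.01
grasp_force: 58.8
```

Run:
```python
from h import *
obs()
```

```text
t 4.52 pos [562.4 -29.9 199.8] rpyq [ 0.7236  0.6902 -0.0029 -0.0024] F [-12.2  -3.2  -0.1] w 10.0 g 58.8 j [-0.26  0.19  1.66 -0.    1.3  -0.21]
```

arm_command:
  deltas:
    - [[0,0,0,0,8.3,-10,5],[0,0,0,0,17.5,-19.2,5],[0,0,0,0,27.6,-27.6,5],[0,0,0,0,38.3,-35,5],[0,0,0,0,49.6,-41.4,5]]

```text
t: 4.93
ee_pos: [0.6122, -0.0322, 0.2458]
tool_rot: [0.724, 0.69, -0.002, -0.001]
contact_force: [-19.5, -0.8, 22.8]
grip_width: 0.0097
grasp_force: 61.1
```

arm_command:
  deltas:
    - [[0,0,0,0,11.9,-5.4,5],[0,0,0,0,24.2,-9.7,5],[0,0,0,0,36.9,-12.9,5],[0,0,0,0,49.8,-14.9,5],[0,0,0,0,62.8,-15.8,5]]

```text
t: 5.35
ee_pos: [0.6781, -0.0353, 0.2613]
tool_rot: [0.724, 0.69, 0.0, 0.001]
contact_force: [-6.9, -0.5, 10.0]
grip_width: 0.0096
grasp_force: 63.4
```

arm_command:
  deltas:
    - [[0,0,0,0,13,0.3,5],[0,0,0,0,26,1.8,5],[0,0,0,0,38.7,4.5,5],[0,0,0,0,51.2,8.3,5],[0,0,0,0,57,11,5]]

```text
t: 5.77
ee_pos: [0.7362, -0.0381, 0.2492]
tool_rot: [0.724, 0.69, 0.001, 0.002]
contact_force: [-4.0, -0.7, -2.6]
grip_width: 0.0095
grasp_force: 63.9
```

Run:
```python
from h import *
obs()
```

```text
t 5.77 pos [736.2 -38.1 249.2] rpyq [0.7237 0.6901 0.0009 0.0017] F [-4.  -0.7 -2.6] w 9.5 g 63.9 j [-0.21  0.53  1.12 -0.    1.49 -0.16]
```

arm_command:
  deltas:
    - [[0,0,0,0,0,0,40],[0,0,0,0,0,0,40],[0,0,0,0,0,0,40],[0,0,0,0,0,-25,40],[0,0,0,0,0,-50,40]]

```text
t: 6.18
ee_pos: [0.7329, -0.0371, 0.2946]
tool_rot: [0.724, 0.69, -0.001, -0.002]
contact_force: [0.8, 0.1, 0.2]
grip_width: 0.0399
grasp_force: 0.0
```

arm_command:
  deltas:
    - [[0,0,0,0,0,-35,85],[0,0,5.4,20,-31,-41,85],[0,0,10.8,40,-62,-41,85],[0,0,16.2,60,-93,-41,85],[0,0,21.6,80,-124,-41,85]]

```text
t: 6.6
ee_pos: [0.6126, 0.049, 0.3378]
tool_rot: [0.841, 0.54, 0.0, 0.0]
contact_force: [-0.7, 0.3, 0.3]
grip_width: 0.0848
grasp_force: 0.0
```

```bash
cat >> h.py <<'E'
# rack pose estimate (world mm, deg)
O=np.array([605.2,-30.4]); PSI=-2.75
def r2w(x,y): a=np.radians(PSI); return O+np.array([np.cos(a)*x-np.sin(a)*y,np.sin(a)*x+np.cos(a)*y])
def w2r(x,y): a=np.radians(PSI); d=np.array([x,y])-O; return np.array([np.cos(a)*d[0]+np.sin(a)*d[1],-np.sin(a)*d[0]+np.cos(a)*d[1]])
def go(x,y,z,yaw=None):
    "print tool-frame delta mm/deg from here to world TCP target"
    o=obs(); M=R.from_quat(o['tool_rot']).as_matrix(); d=M.T@(np.array([x,y,z])-np.array(o['ee_pos'])*1000)
    cur=np.degrees(np.arctan2(M[1,0],M[0,0])); print('delta tool',d.round(1),'yaw now',cur.round(2),'rotz',None if yaw is None else round(cur-yaw,2))
E
python3 - <<'E'
from h import *
s=snap('wrist','w3.png'); print(tin(s,(.603,.0585),.174)); print(pads(s)); t=snap('top'); P=cloud(t)
go(603,59.2,131,65.7)
m=(P[...,2]>.22)&(P[...,2]<.3)&(P[...,0]>.66)&(P[...,0]<.8)&(P[...,1]<-.1)&(P[...,1]>-.2);print(P[m].mean(0),m.sum())
E
```

```text
{'c': (604.5, 60.7), 'long': 50.4, 'short': 45.8, 'yaw': -24.7, 'z': np.float64(174.4), 'n': 1842}
[(36.2, -8.2, 274.9, 61.4, 10.8), (599.5, -154.8, 40.8, 36.0, 87.5), (66.9, 67.2, 162.2, 64.2, 10.1), (457.1, -202.3, 308.4, 1153.7, 65.3), (602.6, -92.5, 40.6, 35.3, 87.4), (459.3, 49.7, 16.8, 42.2, 72.9), (605.5, -30.4, 41.1, 35.3, 87.1), (883.9, -126.3, 28.0, 52.4, 44.3), (611.4, 95.5, 39.2, 38.0, 86.3)]
t 6.7 pos [610.   51.9 337.9] rpyq [ 8.398e-01  5.429e-01 -3.000e-04 -1.100e-03] F [ 0.9 -0.4 -0.1] w 85.3 g 0.0 j [-0.11  0.2   1.37  0.    1.57  0.31]
delta tool [  3.7  -9.  206.9] yaw now 65.76 rotz 0.06
[ 0.7305402  -0.15011978  0.26850639] 130
```

arm_command:
  deltas:
    - [[0,0,0,4.5,-8.6,40,85],[0,0,0,4.5,-8.6,80,85],[0,0,0,4.5,-8.6,120,85],[0,0,0,4.5,-8.6,155,85],[0,0,0,4.5,-8.6,180,85]]

```text
t: 7.12
ee_pos: [0.6068, 0.0558, 0.1541]
tool_rot: [0.84, 0.543, -0.001, -0.001]
contact_force: [-0.1, 0.3, -0.0]
grip_width: 0.0852
grasp_force: 0.0
```

arm_command:
  deltas:
    - [[0,0,0,0,0,15,85],[0,0,0,0,0,26,85],[0,0,0,0,0,26,85],[0,0,0,0,0,26,60],[0,0,0,0,0,26,60]]

```text
t: 7.53
ee_pos: [0.6096, 0.0556, 0.1332]
tool_rot: [0.84, 0.542, 0.001, 0.001]
contact_force: [0.2, 0.2, 0.7]
grip_width: 0.0634
grasp_force: 0.0
```

Run:
```python
from h import *
go(603.7,59.8,131,65.7)
```

```text
t 7.53 pos [609.6  55.6 133.2] rpyq [0.8401 0.5425 0.0011 0.0009] F [0.2 0.2 0.7] w 63.4 g 0.0 j [-0.1   0.36  1.59  0.    1.19  0.32]
delta tool [ 1.4 -7.1  2.2] yaw now 65.71 rotz 0.01
```

arm_command:
  deltas:
    - [[0,0,0,0,0,0,80],[0,0,0,2,-5,2,80],[0,0,0,2,-5,2,20],[0,0,0,2,-5,2,20],[0,0,0,2,-5,2,20]]

```text
t: 7.95
ee_pos: [0.6048, 0.0599, 0.1301]
tool_rot: [0.84, 0.543, 0.0, 0.0]
contact_force: [1.3, -0.1, -1.9]
grip_width: 0.0494
grasp_force: 62.1
```

arm_command:
  deltas:
    - [[0,0,0,0,0,0,20],[0,0,0,0,0,0,20],[0,0,0,0,0,0,20],[0,0,0,0,0,0,20],[0,0,0,0,0,0,20]]

```text
t: 8.37
ee_pos: [0.6049, 0.0598, 0.13]
tool_rot: [0.84, 0.542, 0.0, 0.0]
contact_force: [-0.6, 1.2, 6.0]
grip_width: 0.0495
grasp_force: 62.7
```

arm_command:
  deltas:
    - [[0,0,0,0,0,-5,20],[0,0,0,0,0,-10,20],[0,0,0,0,0,-15,20],[0,0,0,0,0,-20,20],[0,0,0,0,0,-20,20]]

```text
t: 8.78
ee_pos: [0.6053, 0.0596, 0.1508]
tool_rot: [0.84, 0.542, 0.001, 0.001]
contact_force: [1.3, 0.7, -1.7]
grip_width: 0.0495
grasp_force: 62.2
```

Run:
```python
from h import *
A=[]
for i in range(6):
    s=snap('wrist','w4.png'); A.append(np.array(get_obs()['ee_pos'])*1000); T=tin(s,(.6037,.0595),.192,.008,.06); print(T,(-s['R'].T@s['t']*1000).round(1))
A=np.array(A); print(A.round(1),A.mean(0),A.std(0)); go(*r2w(0,62),131+18,90+PSI)
```

```text
{'c': (605.3, 63.8), 'long': 78.7, 'short': 50.0, 'yaw': -24.4, 'z': np.float64(195.2), 'n': 12320} [637.2 134.  293.9]
{'c': (605.1, 63.8), 'long': 78.8, 'short': 50.0, 'yaw': -24.5, 'z': np.float64(194.6), 'n': 12295} [637.  134.  293.4]
{'c': (605.0, 63.6), 'long': 80.1, 'short': 49.5, 'yaw': -24.4, 'z': np.float64(194.2), 'n': 12271} [636.8 134.  292.8]
{'c': (604.9, 63.5), 'long': 79.7, 'short': 49.5, 'yaw': -24.4, 'z': np.float64(193.8), 'n': 12238} [636.7 134.  292.5]
{'c': (604.6, 63.4), 'long': 80.2, 'short': 49.1, 'yaw': -24.4, 'z': np.float64(193.6), 'n': 12237} [636.6 134.1 292.3]
{'c': (604.5, 63.5), 'long': 80.1, 'short': 49.1, 'yaw': -24.4, 'z': np.float64(193.5), 'n': 12235} [636.6 134.1 292.2]
[[605.   59.6 150.3]
 [604.7  59.7 149.8]
 [604.5  59.7 149.4]
 [604.3  59.7 149.2]
 [604.3  59.8 149.1]
 [604.3  59.8 149.1]] [604.52807292  59.71574736 149.49482178] [0.2717863  0.04286432 0.40667355]
t 9.08 pos [604.3  59.8 149.1] rpyq [ 8.401e-01  5.424e-01 -2.000e-04 -2.000e-04] F [ 0.3  0.1 -3.5] w 49.3 g 62.2 j [-0.1   0.33  1.59  0.    1.22  0.33]
delta tool [-24.1  15.1   0.1] yaw now 65.7 rotz -21.55
```

arm_command:
  deltas:
    - [[0,0,-5.4,-6,3.8,0,20],[0,0,-10.8,-12,7.6,0,20],[0,0,-16.2,-18,11.4,0,20],[0,0,-21.55,-24.1,15.1,0,20],[0,0,-21.55,-24.1,15.1,0,20]]

```text
t: 9.5
ee_pos: [0.6085, 0.0304, 0.1492]
tool_rot: [0.723, 0.691, -0.0, 0.0]
contact_force: [0.2, 0.5, -1.3]
grip_width: 0.049
grasp_force: 62.2
```

arm_command:
  deltas:
    - [[0,0,0,0,0,0,20],[0,0,0,0,0,0,20],[0,0,0,0,0,0,20],[0,0,0,0,0,0,20]]

```text
t: 9.83
ee_pos: [0.6083, 0.032, 0.1494]
tool_rot: [0.724, 0.69, -0.0, -0.0]
contact_force: [-0.3, -0.6, -1.6]
grip_width: 0.0494
grasp_force: 62.2
```

Run:
```python
from h import *
go(*r2w(0,62),130.5,90+PSI)
for i in range(3): s=snap('wrist','w4.png'); print(pads(s)[:9])
```

```text
t 9.83 pos [608.3  32.  149.4] rpyq [ 7.241e-01  6.897e-01 -0.000e+00 -1.000e-04] F [-0.3 -0.6 -1.6] w 49.4 g 62.2 j [-0.14  0.34  1.59  0.    1.22 -0.09]
delta tool [-0.5 -0.1 18.9] yaw now 87.21 rotz -0.04
[(894.8, -144.4, 16.1, 45.2, 16.8), (601.7, -80.5, 159.9, 515.9, 87.2), (609.0, 51.0, 4.7, 37.8, 87.1), (474.3, 56.7, 17.5, 40.5, 74.1), (611.4, 93.7, 44.2, 38.6, 87.1)]
[(895.0, -144.4, 16.1, 45.3, 16.8), (601.8, -80.6, 159.9, 516.0, 87.2), (609.1, 51.0, 4.7, 37.8, 87.2), (474.3, 56.7, 17.6, 40.5, 74.0), (611.4, 93.7, 44.2, 38.7, 87.2)]
[(895.0, -144.3, 16.1, 45.6, 16.9), (601.9, -80.7, 159.9, 516.0, 87.2), (609.1, 50.9, 4.7, 37.8, 87.2), (474.4, 56.7, 17.4, 40.5, 74.0), (611.3, 93.6, 44.4, 38.6, 87.4)]
```

View pics/w4.png

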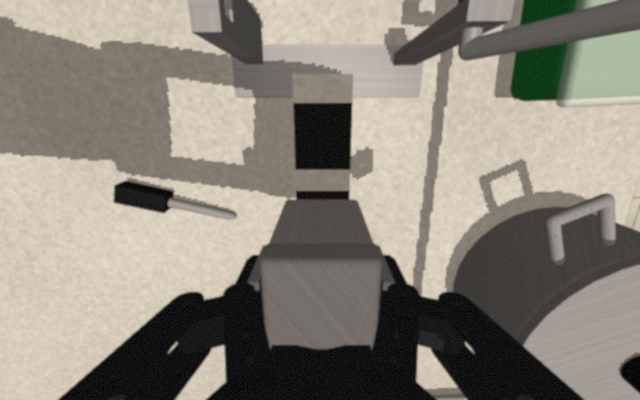

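arm_command:
  deltas:
    - [[0,0,0,0,0,5,20],[0,0,0,0,0,10,20],[0,0,0,0,0,15,20],[0,0,0,0,0,18.9,20],[0,0,0,0,0,18.9,20]]

```text
t: 10.4
ee_pos: [0.6083, 0.0316, 0.1302]
tool_rot: [0.724, 0.69, -0.0, -0.0]
contact_force: [0.1, 0.9, -1.0]
grip_width: 0.0493
grasp_force: 62.2
```

arm_command:
  deltas:
    - [[0,0,0,0,0,0,20],[0,0,0,0,0,0,20],[0,0,0,0,0,0,60],[0,0,0,0,0,0,85],[0,0,0,0,0,0,85]]

```text
t: 10.82
ee_pos: [0.6086, 0.0315, 0.1308]
tool_rot: [0.724, 0.69, 0.0, 0.0]
contact_force: [-0.5, -0.3, -0.2]
grip_width: 0.0816
grasp_force: 0.0
```

arm_command:
  deltas:
    - [[0,0,0,0,0,0,85],[0,0,0,0,0,-40,85],[0,0,0,0,0,-80,85],[0,0,0,-20,-20,-120,85],[0,0,0,-40,-40,-150,85]]

```text
t: 11.23
ee_pos: [0.5705, -0.003, 0.2781]
tool_rot: [0.723, 0.691, 0.001, 0.001]
contact_force: [-0.1, -0.7, 0.8]
grip_width: 0.0848
grasp_force: 0.0
```

arm_command:
  deltas:
    - [[0,0,0,-35,-15,0,85],[0,0,0,-70,-30,0,85],[0,0,0,-70,-30,0,85],[0,0,0,-70,-30,0,85],[0,0,0,-70,-30,0,85]]

```text
t: 11.65
ee_pos: [0.5367, -0.0719, 0.2757]
tool_rot: [0.724, 0.69, 0.0, 0.0]
contact_force: [-0.0, 0.8, 0.4]
grip_width: 0.0852
grasp_force: 0.0
```

Run:
```python
from h import *
obs(); s=snap('wrist','w5.png'); T=tin(s,r2w(0,62)/1000,.174); print(T, w2r(*T['c'])); print([ (w2r(*p[:2]).round(1),p) for p in pads(s)])
```

```text
t 11.65 pos [536.7 -71.9 275.7] rpyq [7.242e-01 6.896e-01 3.000e-04 1.000e-04] F [-0.   0.8  0.4] w 85.2 g 0.0 j [-0.35  0.07  1.64  0.    1.43 -0.3 ]
{'c': (606.2, 31.4), 'long': 50.5, 'short': 46.0, 'yaw': -2.9, 'z': np.float64(174.3), 'n': 4025} [-1.96619996 61.77680841]
[(array([ 407.9, -329.6]), (996.8, -379.2, 36.6, 161.5, 0.1)), (array([ -66.4, -277.6]), (525.6, -304.5, 261.0, 906.5, 87.1)), (array([  -0.2, -123.8]), (599.1, -154.0, 41.3, 37.9, 87.1)), (array([302.8, -71.1]), (904.2, -115.9, 29.9, 60.3, 71.7)), (array([ -0.4, -61.9]), (601.8, -92.2, 42.0, 38.0, 87.1)), (array([-0.3, -0.1]), (604.9, -30.5, 43.1, 38.1, 87.1)), (array([-418.3,   -3.3]), (187.2, -13.6, 105.2, 20.2, 77.8)), (array([-163.1,   52.7]), (444.8, 30.1, 13.7, 40.5, 71.6)), (array([ -0. , 120.9]), (611.0, 90.4, 35.3, 39.2, 87.1))]
```

arm_command:
  deltas:
    - [[0,0,0,-33,-24,0,85],[0,0,0,-66,-48,0,85],[0,0,0,-99,-72,0,85],[0,0,0,-132,-96,0,85],[0,0,0,-165,-120,0,85]]

```text
t: 12.12
ee_pos: [0.4084, -0.2309, 0.2754]
tool_rot: [0.723, 0.691, 0.0, -0.0]
contact_force: [0.4, -0.7, -0.3]
grip_width: 0.0849
grasp_force: 0.0
```

arm_command:
  deltas:
    - [[0,0,0,-33,-24,0,85],[0,0,0,-72,-51,0,85],[0,0,0,-72,-51,0,85],[0,0,0,-72,-51,0,85],[0,0,0,-72,-51,0,85]]

```text
t: 12.53
ee_pos: [0.3551, -0.2998, 0.2753]
tool_rot: [0.724, 0.69, 0.0, -0.0]
contact_force: [0.8, -0.0, -0.3]
grip_width: 0.0846
grasp_force: 0.0
```

Run:
```python
from h import *
obs(); s=snap('wrist','w6.png')
for z,xy in((.084,(.355,-.297)),(.084,(.518,-.395))):
  for tol in(.003,.006): print(tin(s,xy,z,tol))
T=tin(s,(.355,-.297),.084); go(*T['c'],41)
```

```text
t 12.53 pos [ 355.1 -299.8  275.3] rpyq [ 7.239e-01  6.899e-01  4.000e-04 -3.000e-04] F [ 0.8 -0.  -0.3] w 84.6 g 0.0 j [-0.96 -0.11  1.82  0.    1.44 -0.91]
{'c': (352.9, -299.6), 'long': 50.2, 'short': 46.4, 'yaw': 1.4, 'z': np.float64(84.5), 'n': 1509}
{'c': (352.9, -299.3), 'long': 50.2, 'short': 47.0, 'yaw': 1.4, 'z': np.float64(84.5), 'n': 1539}
{'c': (515.8, -397.8), 'long': 50.4, 'short': 47.4, 'yaw': 25.7, 'z': np.float64(84.6), 'n': 1207}
{'c': (515.0, -397.0), 'long': 50.8, 'short': 49.7, 'yaw': 26.1, 'z': np.float64(84.5), 'n': 1273}
t 12.58 pos [ 355.5 -299.3  275.3] rpyq [ 7.234e-01  6.905e-01  4.000e-04 -3.000e-04] F [-0.2 -0.4 -0.1] w 85.1 g 0.0 j [-0.96 -0.11  1.82  0.    1.44 -0.91]
delta tool [ -0.4  -2.6 234.3] yaw now 87.33 rotz None
```

View pics/w6.png

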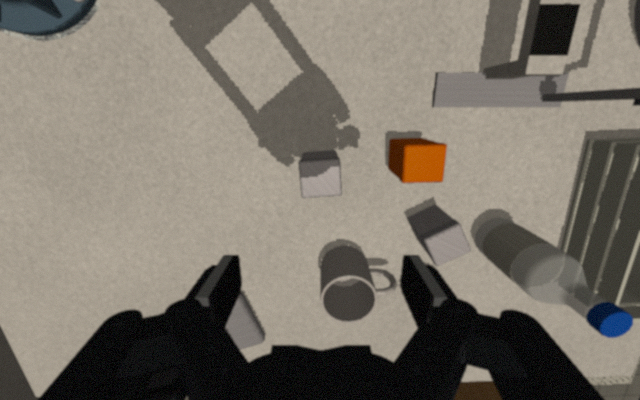

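arm_command:
  deltas:
    - [[0,0,-4.1,-0.5,-2.5,40,85],[0,0,-4.1,-0.5,-2.5,80,85],[0,0,-4.1,-0.5,-2.5,120,85],[0,0,-4.1,-0.5,-2.5,160,85],[0,0,-4.1,-0.5,-2.5,195,85]]

```text
t: 13.0
ee_pos: [0.353, -0.2983, 0.0783]
tool_rot: [0.697, 0.717, 0.0, -0.0]
contact_force: [-0.5, 0.3, 0.2]
grip_width: 0.0848
grasp_force: 0.0
```

arm_command:
  deltas:
    - [[0,0,0,0,0,25,85],[0,0,0,0,0,39,85],[0,0,0,0,0,39,85],[0,0,0,0,0,39,40],[0,0,0,0,0,39,20]]

```text
t: 13.42
ee_pos: [0.3533, -0.3007, 0.0426]
tool_rot: [0.698, 0.716, -0.0, 0.001]
contact_force: [0.7, -0.5, 1.5]
grip_width: 0.0634
grasp_force: 0.0
```

arm_command:
  deltas:
    - [[0,0,0,0,0,0,20],[0,0,0,0,0,0,20],[0,0,0,0,0,0,20],[0,0,0,0,0,0,20],[0,0,0,0,0,0,20]]

```text
t: 13.83
ee_pos: [0.3532, -0.3018, 0.0433]
tool_rot: [0.699, 0.715, 0.0, 0.002]
contact_force: [2.6, 3.4, 7.4]
grip_width: 0.049
grasp_force: 62.7
```

Run:
```python
from h import *
go(*r2w(0,0),250,90+PSI)
```

```text
t 13.83 pos [ 353.2 -301.8   43.3] rpyq [6.989e-01 7.153e-01 1.000e-04 1.800e-03] F [2.6 3.4 7.4] w 49.0 g 62.7 j [-0.96  0.21  2.01  0.    0.92 -0.99]
delta tool [ 265.   258.8 -206.7] yaw now 91.33 rotz 4.08
```

arm_command:
  deltas:
    - [[0,0,0,0,0,-20,20],[0,0,1,0,0,-60,20],[0,0,2,0,0,-100,20],[0,0,3,0,0,-140,20],[0,0,4.1,0,0,-180,20]]

```text
t: 14.25
ee_pos: [0.3514, -0.3003, 0.2238]
tool_rot: [0.724, 0.69, -0.0, 0.0]
contact_force: [1.6, -1.4, -2.3]
grip_width: 0.0491
grasp_force: 62.8
```

arm_command:
  deltas:
    - [[0,0,0,22,20,-20,20],[0,0,0,52,44,-30,20],[0,0,0,81,68,-30,20],[0,0,0,110,93,-30,20],[0,0,0,140,118,-30,20]]

```text
t: 14.67
ee_pos: [0.4773, -0.1654, 0.2525]
tool_rot: [0.724, 0.69, 0.0, 0.001]
contact_force: [-0.5, -1.1, -2.1]
grip_width: 0.0493
grasp_force: 63.2
```

arm_command:
  deltas:
    - [[0,0,0,30,25,0,20],[0,0,0,60,50,0,20],[0,0,0,90,75,0,20],[0,0,0,120,100,0,20],[0,0,0,143.2,120.7,0,20]]

```text
t: 15.08
ee_pos: [0.605, -0.0268, 0.2518]
tool_rot: [0.724, 0.69, 0.0, 0.0]
contact_force: [0.6, 0.0, -2.7]
grip_width: 0.0492
grasp_force: 63.1
```

arm_command:
  deltas:
    - [[0,0,0,0,0,0,20],[0,0,0,0,0,0,20],[0,0,0,0,0,30,20],[0,0,0,0,0,60,20],[0,0,0,0,0,90,20]]

```text
t: 15.5
ee_pos: [0.6035, -0.0305, 0.1614]
tool_rot: [0.724, 0.69, 0.0, 0.001]
contact_force: [0.7, 0.4, -1.7]
grip_width: 0.0493
grasp_force: 63.5
```

arm_command:
  deltas:
    - [[0,0,0,0,0,0,20],[0,0,0,0,0,0,20],[0,0,0,0,0,0,20],[0,0,0,0,0,0,20]]

```text
t: 15.83
ee_pos: [0.6054, -0.0302, 0.1645]
tool_rot: [0.724, 0.69, 0.001, 0.002]
contact_force: [0.8, -0.6, -1.1]
grip_width: 0.0492
grasp_force: 63.2
```

Run:
```python
from h import *
go(*r2w(0,0),132,90+PSI)
s=snap('wrist','w7.png'); P=cloud(s)
# tin top height held: bits near image (322,300)
print('top z',np.median(P[270:330,300:345,2]))
for r in((300,345),): print(np.round(P[250:345:8,322],4))
```

```text
t 15.83 pos [605.4 -30.2 164.5] rpyq [0.7241 0.6897 0.0011 0.0019] F [ 0.8 -0.6 -1.1] w 49.2 g 63.2 j [-0.25  0.31  1.59 -0.    1.24 -0.2 ]
delta tool [-0.1 -0.3 32.5] yaw now 87.21 rotz -0.04
top z 0.20582497469237174
[[ 0.6058 -0.0058  0.2014]
 [ 0.6057 -0.0072  0.2055]
 [ 0.6055 -0.0108  0.2058]
 [ 0.6054 -0.0143  0.2063]
 [ 0.6052 -0.0185  0.2058]
 [ 0.605  -0.0226  0.2056]
 [ 0.6048 -0.0264  0.2059]
 [ 0.6046 -0.0303  0.2062]
 [ 0.6044 -0.0353  0.2053]
 [ 0.6042 -0.0396  0.2054]
 [ 0.604  -0.0436  0.2058]
 [ 0.6038 -0.0476  0.2064]]
```

arm_command:
  deltas:
    - [[0,0,0,0,0,8,20],[0,0,0,0,0,16,20],[0,0,0,0,0,24,20],[0,0,0,0,0,29,20],[0,0,0,0,0,31.5,20]]

```text
t: 16.3
ee_pos: [0.6039, -0.0292, 0.1331]
tool_rot: [0.724, 0.69, -0.0, -0.0]
contact_force: [-18.7, 4.4, 40.9]
grip_width: 0.0495
grasp_force: 67.6
```

arm_command:
  deltas:
    - [[0,0,0,0,0,0,20],[0,0,0,0,0,0,20],[0,0,0,0,0,0,20],[0,0,0,0,0,0,60],[0,0,0,0,0,0,85]]

```text
t: 16.72
ee_pos: [0.6041, -0.0293, 0.1301]
tool_rot: [0.724, 0.69, 0.0, 0.0]
contact_force: [-0.3, -0.7, -0.0]
grip_width: 0.0705
grasp_force: 0.0
```

arm_command:
  deltas:
    - [[0,0,0,0,0,0,85],[0,0,0,0,0,0,85],[0,0,0,0,0,-40,85],[0,0,0,0,0,-80,85],[0,0,0,0,0,-120,85]]

```text
t: 17.13
ee_pos: [0.6031, -0.0292, 0.2499]
tool_rot: [0.724, 0.69, -0.001, -0.001]
contact_force: [1.4, 0.1, 0.5]
grip_width: 0.0852
grasp_force: 0.0
```

arm_command:
  deltas:
    - [[0,0,0,0,0,-20,85],[0,0,0,0,0,-20,85],[0,0,0,0,0,-20,85],[0,0,0,0,0,-20,85]]

```text
t: 17.47
ee_pos: [0.6033, -0.0292, 0.2685]
tool_rot: [0.724, 0.69, -0.001, -0.001]
contact_force: [0.2, -0.5, -0.5]
grip_width: 0.0852
grasp_force: 0.0
```

Run:
```python
from h import *
s=snap('wrist','w8.png')
for y in(0,62):
    T=tin(s,r2w(0,y)/1000,.174,.003); print(T,w2r(*T['c']).round(1))
print([(w2r(*p[:2]).round(1),p) for p in pads(s) if abs(p[0]-605)<20])
T=tin(s,(.5155,-.3978),.084,.003); print(T)
go(515.6,-398,275,90+25.7)
```

```text
{'c': (602.7, -27.0), 'long': 49.9, 'short': 45.0, 'yaw': -2.8, 'z': np.float64(174.4), 'n': 2729} [-2.7  3.3]
{'c': (607.2, 32.1), 'long': 50.0, 'short': 45.8, 'yaw': -2.8, 'z': np.float64(174.4), 'n': 3455} [-1.  62.5]
[(array([-1.000e-01, -1.236e+02]), (599.2, -153.9, 40.9, 37.6, 87.3)), (array([   9.1, -225.5]), (603.5, -256.1, 253.9, 913.4, 87.3)), (array([  0.6, -69.9]), (602.4, -100.2, 26.2, 35.5, 87.2)), (array([  0. , 124.2]), (611.2, 93.7, 43.4, 37.6, 87.2))]
None
t 17.52 pos [603.  -29.1 267.9] rpyq [ 0.7239  0.6899 -0.0009 -0.0014] F [ 0.9 -0.6 -0.4] w 84.9 g 0.0 j [-0.24  0.22  1.49  0.    1.44 -0.2 ]
delta tool [-372.6  -69.6   -7.2] yaw now 87.25 rotz -28.45
```

arm_command:
  deltas:
    - [[0,0,0,-35,0,0,85],[0,0,0,-70,0,0,85],[0,0,0,-80,0,0,85],[0,0,0,-80,0,0,85],[0,0,0,-80,0,0,85]]

```text
t: 17.93
ee_pos: [0.5994, -0.1093, 0.2682]
tool_rot: [0.724, 0.689, -0.0, -0.002]
contact_force: [-0.4, 0.1, 0.2]
grip_width: 0.0851
grasp_force: 0.0
```

arm_command:
  deltas:
    - [[0,0,0,0,0,0,85],[0,0,0,0,0,0,85],[0,0,0,0,0,0,85],[0,0,0,0,0,0,85],[0,0,0,0,0,0,85]]

```text
t: 18.35
ee_pos: [0.6002, -0.1086, 0.2701]
tool_rot: [0.724, 0.69, 0.0, 0.0]
contact_force: [-0.7, -0.3, -0.4]
grip_width: 0.0849
grasp_force: 0.0
```

Run:
```python
from h import *
o=obs(); s=snap('wrist','w9.png'); print((-s['R'].T@s['t']*1000).round(1))
for y in(0,62):
    T=tin(s,r2w(0,y)/1000,.174,.003); print(T,w2r(*T['c']).round(1))
print([(w2r(*p[:2]).round(1),p) for p in pads(s) if abs(p[0]-605)<20])
g=s['frame'][:,:,:].copy(); cv2.imwrite('pics/w9c.png',cv2.resize(g[60:340,200:460],None,fx=2,fy=2)[:,:,::-1])
```

```text
t 18.35 pos [ 600.2 -108.6  270.1] rpyq [7.235e-01 6.903e-01 1.000e-04 1.000e-04] F [-0.7 -0.3 -0.4] w 84.9 g 0.0 j [-0.37  0.23  1.47  0.    1.44 -0.33]
[602.9 -27.2 413.2]
{'c': (602.8, -28.0), 'long': 50.0, 'short': 46.0, 'yaw': -2.8, 'z': np.float64(174.3), 'n': 3667} [-2.5  2.3]
{'c': (607.1, 27.5), 'long': 49.9, 'short': 38.5, 'yaw': -2.8, 'z': np.float64(174.3), 'n': 3951} [-0.9 57.9]
[(array([  10.5, -306.7]), (601.0, -337.3, 255.2, 914.7, 87.2)), (array([   0.3, -123.9]), (599.6, -154.2, 42.4, 37.0, 87.2)), (array([  0.2, -62.2]), (602.4, -92.5, 43.6, 37.2, 87.2))]
```

View pics/w9c.png

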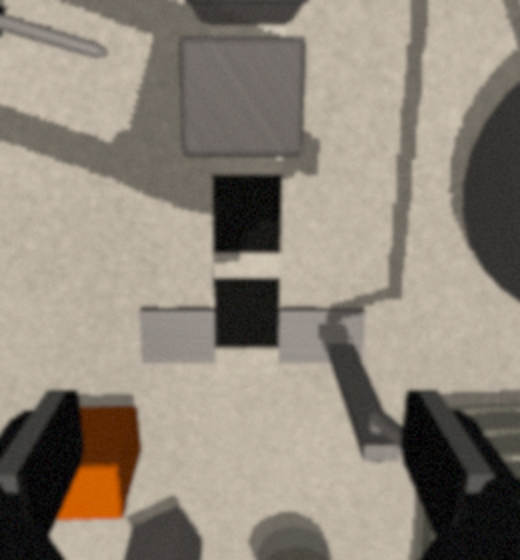

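arm_command:
  deltas:
    - [[0,0,0,30,0,0,85],[0,0,0,60,0,10,85],[0,0,0,81,0,40,85],[0,0,0,81,0,70,85],[0,0,0,81,0,100,85]]

```text
t: 18.82
ee_pos: [0.6043, -0.0266, 0.1697]
tool_rot: [0.723, 0.691, 0.001, 0.001]
contact_force: [0.2, -0.2, -0.3]
grip_width: 0.0846
grasp_force: 0.0
```

arm_command:
  deltas:
    - [[0,0,0,0,0,25,85],[0,0,0,0,0,34,85],[0,0,0,0,0,34,85],[0,0,0,0,0,34,85],[0,0,0,0,0,34,85]]

```text
t: 19.23
ee_pos: [0.6054, -0.0288, 0.1382]
tool_rot: [0.724, 0.69, 0.001, 0.001]
contact_force: [0.4, -0.4, 0.8]
grip_width: 0.0849
grasp_force: 0.0
```

arm_command:
  deltas:
    - [[0,0,0,0,0,0,20],[0,0,0,0,0,0,20],[0,0,0,0,0,0,20],[0,0,0,0,0,0,20],[0,0,0,0,0,0,20]]

```text
t: 19.65
ee_pos: [0.6047, -0.0286, 0.1374]
tool_rot: [0.724, 0.69, 0.001, 0.001]
contact_force: [-0.7, 0.6, 6.8]
grip_width: 0.0491
grasp_force: 63.0
```

arm_command:
  deltas:
    - [[0,0,0,0,0,0,20],[0,0,0,0,0,0,20],[0,0,0,0,0,-3,20],[0,0,0,0,0,-5,20],[0,0,0,-2.2,2.2,-5,20]]

```text
t: 20.07
ee_pos: [0.6057, -0.0303, 0.1411]
tool_rot: [0.724, 0.69, -0.0, -0.0]
contact_force: [0.3, -1.0, -2.0]
grip_width: 0.0497
grasp_force: 62.2
```

arm_command:
  deltas:
    - [[0,0,0,0,0,0,20],[0,0,0,0,0,0,20],[0,0,0,0,0,0,20],[0,0,0,0,0,0,20],[0,0,0,0,0,0,20]]

```text
t: 20.48
ee_pos: [0.6059, -0.0306, 0.1408]
tool_rot: [0.724, 0.69, -0.0, -0.0]
contact_force: [0.2, 0.4, -1.8]
grip_width: 0.0493
grasp_force: 62.3
```

Run:
```python
from h import *
for i in range(4): snap('wrist')
go(*r2w(0,0),132,90+PSI)
s=snap('wrist','w10.png');P=cloud(s); print('top z',np.median(P[270:330,300:345,2]))
```

```text
t 20.68 pos [606.  -30.6 141. ] rpyq [ 0.7238  0.69   -0.     -0.    ] F [ 0.2 -0.7 -2.2] w 49.2 g 62.3 j [-0.25  0.34  1.6   0.    1.2  -0.2 ]
delta tool [ 0.2 -0.8  9. ] yaw now 87.25 rotz 0.0
top z 0.17812595914450655
```

arm_command:
  deltas:
    - [[0,0,0,0.2,-0.7,1,20],[0,0,0,0.2,-0.7,2,20],[0,0,0,0.2,-0.7,3.3,20],[0,0,0,0.2,-0.7,3.3,20],[0,0,0,0.2,-0.7,3.3,20]]

```text
t: 21.15
ee_pos: [0.6053, -0.0304, 0.1376]
tool_rot: [0.724, 0.69, -0.0, -0.0]
contact_force: [0.2, 0.1, -1.7]
grip_width: 0.0491
grasp_force: 62.2
```

arm_command:
  deltas:
    - [[0,0,0,0,0,0,20],[0,0,0,0,0,0,20],[0,0,0,0,0,0,60],[0,0,0,0,0,0,85],[0,0,0,0,0,0,85]]

```text
t: 21.57
ee_pos: [0.6056, -0.0305, 0.138]
tool_rot: [0.724, 0.69, 0.0, 0.0]
contact_force: [-1.1, -0.6, -0.5]
grip_width: 0.0816
grasp_force: 0.0
```

arm_command:
  deltas:
    - [[0,0,0,0,0,0,85],[0,0,0,0,0,-30,85],[0,0,0,0,0,-70,85],[0,0,0,0,0,-110,85],[0,0,0,-30,0,-135,85]]

```text
t: 21.98
ee_pos: [0.6053, -0.0568, 0.2776]
tool_rot: [0.722, 0.692, 0.002, 0.001]
contact_force: [1.3, -0.7, 0.7]
grip_width: 0.0852
grasp_force: 0.0
```

arm_command:
  deltas:
    - [[0,0,0,-35,0,0,85],[0,0,0,-50,0,0,85],[0,0,0,-50,0,0,85],[0,0,0,-50,0,0,85],[0,0,0,-50,0,0,85]]

```text
t: 22.4
ee_pos: [0.601, -0.1095, 0.2716]
tool_rot: [0.724, 0.69, -0.0, -0.001]
contact_force: [0.3, 0.4, 0.8]
grip_width: 0.0849
grasp_force: 0.0
```

Run:
```python
from h import *
for i in range(5): s=snap('wrist','w9.png')
o=obs(); s=snap('wrist','w9.png')
for y in(0,62):
    T=tin(s,r2w(0,y)/1000,.174,.003); print(T,w2r(*T['c']).round(1))
print([(w2r(*p[:2]).round(1),p) for p in pads(s) if abs(p[0]-605)<20])
T=tin(s,(.5155,-.3978),.084,.006); print(T)
go(515.6,-398,275,90+25.7)
```

```text
t 22.65 pos [ 601.5 -109.3  272.4] rpyq [ 7.234e-01  6.904e-01 -1.000e-04 -3.000e-04] F [-0.3  0.  -0.1] w 84.7 g 0.0 j [-0.37  0.23  1.46  0.    1.45 -0.33]
{'c': (603.7, -29.9), 'long': 50.0, 'short': 45.8, 'yaw': -2.7, 'z': np.float64(174.3), 'n': 3610} [-1.5  0.4]
{'c': (607.0, 27.4), 'long': 49.9, 'short': 38.9, 'yaw': -2.8, 'z': np.float64(174.3), 'n': 3915} [-1.  57.8]
[(array([  11.6, -309.4]), (601.9, -340.0, 256.9, 921.3, 87.3)), (array([   0.4, -123.4]), (599.7, -153.7, 41.2, 37.2, 87.3)), (array([  0.1, -62.3]), (602.3, -92.6, 44.0, 37.1, 86.3))]
None
t 22.7 pos [ 601.5 -109.5  272.5] rpyq [ 7.235e-01  6.903e-01 -1.000e-04 -2.000e-04] F [-0.4 -0.4  0.5] w 85.1 g 0.0 j [-0.37  0.23  1.46  0.    1.45 -0.33]
delta tool [-292.2  -72.3   -2.5] yaw now 87.31 rotz -28.39
```

arm_command:
  deltas:
    - [[0,0,0,-38,-9.5,0,85],[0,0,0,-76,-19,0,85],[0,0,0,-114,-28.5,0,85],[0,0,0,-152,-38,0,85],[0,0,0,-190,-47,0,85]]

```text
t: 23.12
ee_pos: [0.545, -0.2989, 0.2729]
tool_rot: [0.724, 0.69, 0.0, 0.0]
contact_force: [0.3, 0.2, -0.1]
grip_width: 0.0848
grasp_force: 0.0
```

arm_command:
  deltas:
    - [[0,0,-6,-38,-9.5,0,85],[0,0,-12,-76,-19,0,85],[0,0,-18,-102,-25,0,85],[0,0,-24,-102,-25,0,85],[0,0,-28.4,-102,-25,0,85]]

```text
t: 23.53
ee_pos: [0.5147, -0.4004, 0.2722]
tool_rot: [0.531, 0.847, 0.0, -0.0]
contact_force: [0.0, 0.6, 0.2]
grip_width: 0.0845
grasp_force: 0.0
```

arm_command:
  deltas:
    - [[0,0,0,0,0,0,85],[0,0,0,0,0,0,85],[0,0,0,0,0,0,85],[0,0,0,0,0,0,85],[0,0,0,0,0,0,85]]

```text
t: 23.95
ee_pos: [0.5159, -0.398, 0.2728]
tool_rot: [0.533, 0.846, -0.0, 0.0]
contact_force: [-0.0, -0.7, -0.3]
grip_width: 0.0849
grasp_force: 0.0
```

Run:
```python
from h import *
for i in range(4): s=snap('wrist','w11.png')
T=tin(s,(.5155,-.3978),.084,.003); print(T)
go(*T['c'],42.5,90+T['yaw']); P=cloud(s)
for z in(.12,.16):
  for nm,c in(('bottle',(.622,-.415)),('jt',(.515,-.513))):
    m=(abs(P[...,2]-z)<.015)&(np.hypot(P[...,0]-c[0],P[...,1]-c[1])<.06); q=P[m]
    if len(q): print(nm,z,len(q),q.min(0).round(3),q.max(0).round(3))
```

```text
{'c': (517.3, -398.7), 'long': 50.2, 'short': 46.1, 'yaw': 25.6, 'z': np.float64(84.5), 'n': 1517}
t 24.15 pos [ 515.7 -398.4  272.8] rpyq [ 5.325e-01  8.464e-01 -0.000e+00  1.000e-04] F [ 0.9 -0.2 -0.2] w 84.9 g 0.0 j [-0.84  0.32  1.35 -0.    1.47 -1.29]
delta tool [ -1.    1.3 230.3] yaw now 115.65 rotz 0.05
bottle 0.12 1156 [ 0.597 -0.462  0.105] [ 0.661 -0.396  0.135]
jt 0.12 885 [ 0.484 -0.531  0.105] [ 0.552 -0.485  0.135]
bottle 0.16 537 [ 0.61  -0.449  0.145] [ 0.646 -0.409  0.175]
```

View pics/w11.png

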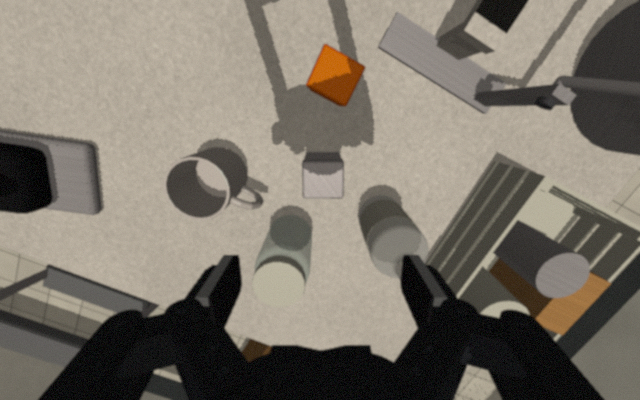

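arm_command:
  deltas:
    - [[0,0,0,-1,1.3,40,85],[0,0,0,-1,1.3,80,85],[0,0,0,-1,1.3,120,85],[0,0,0,-1,1.3,160,85],[0,0,0,-1,1.3,195,85]]

```text
t: 24.57
ee_pos: [0.5166, -0.3982, 0.0752]
tool_rot: [0.533, 0.846, 0.0, -0.001]
contact_force: [0.1, -0.7, -0.1]
grip_width: 0.085
grasp_force: 0.0
```

arm_command:
  deltas:
    - [[0,0,0,0,0,20,85],[0,0,0,0,0,34,85],[0,0,0,0,0,34,85],[0,0,0,0,0,34,85],[0,0,0,0,0,34,85]]

```text
t: 24.98
ee_pos: [0.5184, -0.4001, 0.0459]
tool_rot: [0.533, 0.846, -0.0, 0.002]
contact_force: [1.0, 0.6, 0.2]
grip_width: 0.0851
grasp_force: 0.0
```

arm_command:
  deltas:
    - [[0,0,0,0,0,0,20],[0,0,0,0,0,0,20],[0,0,0,0,0,0,20],[0,0,0,0,0,0,20],[0,0,0,0,0,0,20]]

```text
t: 25.4
ee_pos: [0.5181, -0.3997, 0.0454]
tool_rot: [0.532, 0.846, -0.0, 0.001]
contact_force: [0.8, -0.3, 6.5]
grip_width: 0.0493
grasp_force: 63.0
```

arm_command:
  deltas:
    - [[0,0,0,0,0,-15,20],[0,0,0,0,0,-50,20],[0,0,0,0,0,-90,20],[0,0,0,0,0,-130,20],[0,0,0,0,0,-170,20]]

```text
t: 25.82
ee_pos: [0.5166, -0.3983, 0.2158]
tool_rot: [0.533, 0.846, 0.0, -0.001]
contact_force: [1.3, -0.3, -2.6]
grip_width: 0.0492
grasp_force: 62.6
```

arm_command:
  deltas:
    - [[0,0,0,0,0,-20,20],[0,0,0,0,0,-30,20],[0,0,0,0,0,-30,20],[0,0,0,0,0,-30,20],[0,0,0,0,0,-30,20]]

```text
t: 26.23
ee_pos: [0.5162, -0.3978, 0.2407]
tool_rot: [0.533, 0.846, 0.001, -0.002]
contact_force: [0.6, 0.9, -2.0]
grip_width: 0.0489
grasp_force: 62.7
```

Run:
```python
from h import *
snap('wrist'); s=snap('wrist')
go(*r2w(0,-62),200,90+PSI)
P=cloud(s); print('top z',np.median(P[270:330,300:345,2])-get_obs()['ee_pos'][2])
```

```text
t 26.33 pos [ 516.3 -397.9  240.7] rpyq [ 5.325e-01  8.464e-01  7.000e-04 -2.400e-03] F [-0.4  0.2 -2.7] w 49.1 g 62.7 j [-0.84  0.35  1.39 -0.    1.42 -1.29]
delta tool [238.  209.8  41.5] yaw now 115.65 rotz 28.4
top z 0.03904342977022035
```

arm_command:
  deltas:
    - [[0,0,0,25,22,0,20],[0,0,0,55,48,0,20],[0,0,0,85,75,0,20],[0,0,0,115,101,0,20],[0,0,0,145,128,0,20]]

```text
t: 26.75
ee_pos: [0.5692, -0.2108, 0.2418]
tool_rot: [0.533, 0.846, 0.0, -0.002]
contact_force: [0.6, 0.0, -2.3]
grip_width: 0.0493
grasp_force: 62.8
```

arm_command:
  deltas:
    - [[0,0,5.8,27,24,0,20],[0,0,11.6,54,48,0,20],[0,0,17.4,80,70,0,20],[0,0,23.2,93,81.8,0,20],[0,0,28.4,93,81.8,0,20]]

```text
t: 27.17
ee_pos: [0.6033, -0.0888, 0.2419]
tool_rot: [0.724, 0.69, -0.0, -0.002]
contact_force: [-0.8, -0.1, -1.4]
grip_width: 0.0498
grasp_force: 62.8
```

arm_command:
  deltas:
    - [[0,0,0,0,0,20,20],[0,0,0,0,0,50,20],[0,0,0,0,0,80,20],[0,0,0,0,0,95,20],[0,0,0,0,0,95,20]]

```text
t: 27.58
ee_pos: [0.5993, -0.0921, 0.1422]
tool_rot: [0.724, 0.69, -0.003, -0.005]
contact_force: [-1.0, 1.1, -2.0]
grip_width: 0.0494
grasp_force: 62.8
```

arm_command:
  deltas:
    - [[0,0,0,0,0,0,20],[0,0,0,0,0,0,20],[0,0,0,0,0,0,20],[0,0,0,0,0,0,20],[0,0,0,0,0,0,20]]

```text
t: 28.0
ee_pos: [0.6041, -0.0938, 0.1501]
tool_rot: [0.724, 0.69, 0.001, 0.001]
contact_force: [0.2, -0.6, -1.8]
grip_width: 0.0496
grasp_force: 62.8
```

```bash
cat >> h.py <<'E'
def held(py,n=5):
    for i in range(n): s=snap('wrist')
    P=cloud(s); print('top z',(np.median(P[270:330,300:345,2])*1000).round(1))
    go(*r2w(0,py),0,90+PSI)
    T=P[250:262,322];
E
python3 - <<'E'
from h import *
held(-62)
E
```

```text
top z 188.4
t 28.25 pos [603.4 -93.6 149. ] rpyq [7.239e-01 6.899e-01 1.000e-04 2.000e-04] F [-0.2  0.5 -1.7] w 49.4 g 62.8 j [-0.35  0.34  1.59 -0.    1.22 -0.3 ]
delta tool [  1.2  -1.3 149. ] yaw now 87.25 rotz 0.0
```

arm_command:
  deltas:
    - [[0,0,0,0,-1.3,4,20],[0,0,0,0,-1.3,8,20],[0,0,0,0,-1.3,11,20],[0,0,0,0,-1.3,13.6,20],[0,0,0,0,-1.3,13.6,20]]

```text
t: 28.67
ee_pos: [0.6018, -0.0934, 0.1354]
tool_rot: [0.724, 0.69, -0.0, -0.0]
contact_force: [-1.6, 0.4, 3.5]
grip_width: 0.0491
grasp_force: 63.3
```

arm_command:
  deltas:
    - [[0,0,0,0,0,0,20],[0,0,0,0,0,0,20],[0,0,0,0,0,0,20],[0,0,0,0,0,0,20]]

```text
t: 29.0
ee_pos: [0.602, -0.0934, 0.1354]
tool_rot: [0.724, 0.69, -0.0, 0.0]
contact_force: [-2.8, 1.3, 5.4]
grip_width: 0.0498
grasp_force: 63.6
```

Run:
```python
from h import *
held(-62,2)
```

```text
top z 174.6
t 29.1 pos [602.  -93.4 135.4] rpyq [ 0.7239  0.69   -0.      0.    ] F [-3.   0.5  6.3] w 49.4 g 63.7 j [-0.35  0.35  1.6  -0.    1.19 -0.3 ]
delta tool [  1.1   0.2 135.4] yaw now 87.25 rotz 0.0
```

Good contact. Release, rise, and move over to tin A at the left.

arm_command:
  deltas:
    - [[0,0,0,0,0,0,60],[0,0,0,0,0,0,85],[0,0,0,0,0,0,85],[0,0,0,0,0,-30,85],[0,0,0,0,0,-70,85]]

```text
t: 29.52
ee_pos: [0.5992, -0.0926, 0.2011]
tool_rot: [0.724, 0.69, -0.002, -0.004]
contact_force: [0.8, -0.3, 0.2]
grip_width: 0.0849
grasp_force: 0.0
```

arm_command:
  deltas:
    - [[0,0,0,0,0,-40,85],[0,0,0,0,-20,-70,85],[0,0,0,0,-50,-75,85],[0,0,0,20,-80,-75,85],[0,0,0,50,-105,-75,85]]

```text
t: 29.93
ee_pos: [0.4987, -0.0398, 0.2808]
tool_rot: [0.725, 0.689, 0.0, 0.001]
contact_force: [0.6, 1.2, 0.9]
grip_width: 0.0849
grasp_force: 0.0
```

arm_command:
  deltas:
    - [[0,0,0,38,-15,0,85],[0,0,0,76,-30,0,85],[0,0,0,114,-45,0,85],[0,0,0,152,-60,0,85],[0,0,0,190,-75,0,85]]

```text
t: 30.35
ee_pos: [0.433, 0.1564, 0.2803]
tool_rot: [0.724, 0.69, 0.001, 0.0]
contact_force: [0.8, -0.3, 0.2]
grip_width: 0.0852
grasp_force: 0.0
```

arm_command:
  deltas:
    - [[0,0,0,38,-15,0,85],[0,0,0,76,-30,0,85],[0,0,0,114,-45,0,85],[0,0,0,145,-57,0,85],[0,0,0,145,-57,0,85]]

```text
t: 30.77
ee_pos: [0.3814, 0.3073, 0.2802]
tool_rot: [0.722, 0.692, 0.001, -0.001]
contact_force: [-0.7, 0.6, -0.1]
grip_width: 0.0853
grasp_force: 0.0
```

arm_command:
  deltas:
    - [[0,0,0,0,0,0,85],[0,0,0,0,0,0,85],[0,0,0,0,0,0,85],[0,0,0,0,0,0,85],[0,0,0,0,0,0,85]]

```text
t: 31.18
ee_pos: [0.3844, 0.3015, 0.2801]
tool_rot: [0.725, 0.689, 0.0, 0.0]
contact_force: [-0.1, 0.8, 1.0]
grip_width: 0.085
grasp_force: 0.0
```

Run:
```python
from h import *
for i in range(4): s=snap('wrist','w12.png')
T=tin(s,(.3805,.309),.084,.003); print(T); T=T or dict(c=(380,309),yaw=0)
go(*T['c'],44,90+T['yaw'])
P=cloud(s)
for y in(-62,0,62):
    T=tin(s,r2w(0,y)/1000,.174,.003); print(T,T and w2r(*T['c']).round(1))
```

```text
{'c': (378.6, 312.6), 'long': 49.7, 'short': 46.0, 'yaw': -1.8, 'z': np.float64(84.5), 'n': 1510}
t 31.38 pos [384.1 302.  280.2] rpyq [0.7242 0.6895 0.     0.    ] F [0.1 0.2 0.3] w 84.9 g 0.0 j [ 0.42 -0.06  1.76 -0.    1.44  0.47]
delta tool [ 10.3  -6.  236.2] yaw now 87.19 rotz -1.01
None None
None None
{'c': (584.1, 42.0), 'long': 14.7, 'short': 7.2, 'yaw': -81.9, 'z': np.float64(174.0), 'n': 50} [-24.5  71.3]
```

View pics/w12.png

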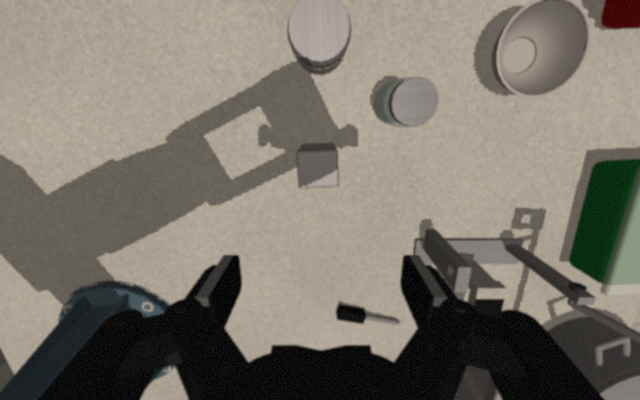

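arm_command:
  deltas:
    - [[0,0,-1,10.3,-6,40,85],[0,0,-1,10.3,-6,80,85],[0,0,-1,10.3,-6,120,85],[0,0,-1,10.3,-6,160,85],[0,0,-1,10.3,-6,200,85]]

```text
t: 31.8
ee_pos: [0.3783, 0.313, 0.0788]
tool_rot: [0.718, 0.696, 0.001, 0.0]
contact_force: [-0.4, -0.7, 0.1]
grip_width: 0.0853
grasp_force: 0.0
```

arm_command:
  deltas:
    - [[0,0,0,0,0,20,85],[0,0,0,0,0,35,85],[0,0,0,0,0,35,85],[0,0,0,0,0,35,85],[0,0,0,0,0,35,85]]

```text
t: 32.22
ee_pos: [0.3792, 0.3134, 0.0463]
tool_rot: [0.718, 0.696, 0.001, 0.0]
contact_force: [0.3, 0.1, -0.1]
grip_width: 0.085
grasp_force: 0.0
```

arm_command:
  deltas:
    - [[0,0,0,0,0,0,85],[0,0,0,0,0,0,20],[0,0,0,0,0,0,20],[0,0,0,0,0,0,20],[0,0,0,0,0,0,20]]

```text
t: 32.63
ee_pos: [0.379, 0.3133, 0.0461]
tool_rot: [0.718, 0.696, 0.001, 0.0]
contact_force: [0.2, -0.4, 5.2]
grip_width: 0.0492
grasp_force: 61.4
```

arm_command:
  deltas:
    - [[0,0,0,0,0,0,20],[0,0,0,0,0,-30,20],[0,0,0,0,0,-70,20],[0,0,0,0,0,-110,20],[0,0,0,0,0,-150,20]]

```text
t: 33.05
ee_pos: [0.3773, 0.3126, 0.1961]
tool_rot: [0.718, 0.696, -0.001, -0.0]
contact_force: [1.7, 1.4, -1.8]
grip_width: 0.0493
grasp_force: 63.4
```

arm_command:
  deltas:
    - [[0,0,1,0,0,-40,20],[0,0,1,0,0,-55,20],[0,0,1,0,0,-55,20],[0,0,1,0,0,-55,20],[0,0,1,0,0,-55,20]]

```text
t: 33.47
ee_pos: [0.377, 0.3125, 0.248]
tool_rot: [0.724, 0.69, -0.002, -0.001]
contact_force: [0.9, -0.1, -2.5]
grip_width: 0.0493
grasp_force: 63.7
```

Run:
```python
from h import *
held(124)
```

```text
top z 286.7
t 33.72 pos [377.5 312.7 248.5] rpyq [ 7.239e-01  6.899e-01 -1.400e-03 -5.000e-04] F [ 0.7 -1.  -2.3] w 49.2 g 63.7 j [ 0.45 -0.03  1.79  0.    1.38  0.5 ]
delta tool [-207.4  244.5  248.2] yaw now 87.25 rotz -0.0
```

arm_command:
  deltas:
    - [[0,0,0,-18,22,0,20],[0,0,0,-41,49,0,20],[0,0,0,-64,76,0,20],[0,0,0,-87,103,0,20],[0,0,0,-110,130,0,20]]

```text
t: 34.13
ee_pos: [0.5035, 0.1957, 0.2494]
tool_rot: [0.724, 0.69, -0.0, -0.0]
contact_force: [1.2, 0.7, -2.2]
grip_width: 0.0491
grasp_force: 63.8
```

arm_command:
  deltas:
    - [[0,0,0,-23,27,0,20],[0,0,0,-46,54,0,20],[0,0,0,-69,81,0,20],[0,0,0,-88,104,0,20],[0,0,0,-96.7,114.5,0,20]]

```text
t: 34.55
ee_pos: [0.6146, 0.0916, 0.2489]
tool_rot: [0.725, 0.689, -0.001, 0.0]
contact_force: [-0.1, -0.1, -3.2]
grip_width: 0.0494
grasp_force: 63.6
```

arm_command:
  deltas:
    - [[0,0,0,0,0,0,20],[0,0,0,0,0,25,20],[0,0,0,0,0,55,20],[0,0,0,0,0,85,20],[0,0,0,0,0,98,20]]

```text
t: 34.97
ee_pos: [0.6089, 0.096, 0.1472]
tool_rot: [0.724, 0.69, -0.003, -0.003]
contact_force: [-1.7, -1.2, -4.0]
grip_width: 0.0494
grasp_force: 63.6
```

arm_command:
  deltas:
    - [[0,0,0,0,0,0,20],[0,0,0,0,0,0,20],[0,0,0,0,0,0,20],[0,0,0,0,0,0,20],[0,0,0,0,0,0,20]]

```text
t: 35.38
ee_pos: [0.6138, 0.0949, 0.1543]
tool_rot: [0.724, 0.69, 0.001, 0.001]
contact_force: [1.0, 0.1, -2.5]
grip_width: 0.0496
grasp_force: 63.6
```

Run:
```python
from h import *
held(124)
```

```text
top z 191.4
t 35.63 pos [612.8  94.8 152.6] rpyq [7.239e-01 6.899e-01 3.000e-04 3.000e-04] F [ 0.2 -0.1 -3.2] w 49.2 g 63.6 j [-0.04  0.35  1.56  0.    1.23  0.01]
delta tool [ -1.4  -1.7 152.6] yaw now 87.25 rotz -0.0
```

arm_command:
  deltas:
    - [[0,0,0,-0.7,-1.6,4,20],[0,0,0,-0.7,-1.6,8,20],[0,0,0,-0.7,-1.6,12,20],[0,0,0,-0.7,-1.6,15,20],[0,0,0,-0.7,-1.6,15.8,20]]

```text
t: 36.05
ee_pos: [0.6108, 0.0942, 0.1361]
tool_rot: [0.724, 0.69, -0.0, -0.0]
contact_force: [-2.5, -1.0, 4.2]
grip_width: 0.0495
grasp_force: 64.3
```

arm_command:
  deltas:
    - [[0,0,0,0,0,0,20],[0,0,0,0,0,0,20],[0,0,0,0,0,0,20],[0,0,0,0,0,0,20],[0,0,0,0,0,0,20]]

```text
t: 36.47
ee_pos: [0.6109, 0.0942, 0.1362]
tool_rot: [0.724, 0.69, 0.0, -0.0]
contact_force: [0.0, -0.4, -3.3]
grip_width: 0.0495
grasp_force: 63.6
```

Run:
```python
from h import *
held(124,3)
```

```text
top z 174.7
t 36.62 pos [610.9  94.3 136.2] rpyq [ 0.7239  0.6899  0.     -0.    ] F [-0.3 -0.2 -2.9] w 49.2 g 63.6 j [-0.04  0.37  1.57  0.    1.2   0.01]
delta tool [ -0.8   0.3 136.2] yaw now 87.25 rotz 0.0
```

arm_command:
  deltas:
    - [[0,0,0,0,0,0,60],[0,0,0,0,0,0,85],[0,0,0,0,0,0,85],[0,0,0,0,0,-30,85],[0,0,0,0,0,-70,85]]

```text
t: 37.03
ee_pos: [0.6081, 0.0943, 0.2028]
tool_rot: [0.724, 0.69, -0.003, -0.003]
contact_force: [1.6, 0.1, 0.9]
grip_width: 0.0851
grasp_force: 0.0
```

arm_command:
  deltas:
    - [[0,0,0,0,0,-40,85],[0,0,0,-20,0,-75,85],[0,0,0,-50,0,-105,85],[0,0,0,-85,0,-125,85],[0,0,0,-120,0,-125,85]]

```text
t: 37.45
ee_pos: [0.6073, -0.0268, 0.3385]
tool_rot: [0.723, 0.691, 0.003, 0.005]
contact_force: [0.8, 0.3, 0.2]
grip_width: 0.0851
grasp_force: 0.0
```

arm_command:
  deltas:
    - [[0,0,0,-35,0,0,85],[0,0,0,-50,0,0,85],[0,0,0,-50,0,0,85],[0,0,0,-50,0,0,85],[0,0,0,-50,0,0,85]]

```text
t: 37.87
ee_pos: [0.6028, -0.0746, 0.3312]
tool_rot: [0.724, 0.69, 0.0, -0.0]
contact_force: [0.1, 0.4, 0.0]
grip_width: 0.0852
grasp_force: 0.0
```

arm_command:
  deltas:
    - [[0,0,0,0,0,0,85],[0,0,0,0,0,0,85],[0,0,0,0,0,0,85],[0,0,0,0,0,0,85]]

```text
t: 38.2
ee_pos: [0.6029, -0.0747, 0.3313]
tool_rot: [0.723, 0.69, 0.0, -0.0]
contact_force: [-0.6, -0.4, 0.2]
grip_width: 0.085
grasp_force: 0.0
```

```bash
cat >> h.py <<'E'
def row(s):
    for y in(-62,0,62,124):
        T=tin(s,r2w(0,y)/1000,.174,.003,.035); print(y,T and (T, w2r(*T['c']).round(1)))
    print([(w2r(*p[:2]).round(1),p) for p in pads(s) if abs(p[0]-605)<20])
    print('cam',w2r(*(-s['R'].T@s['t']*1000)[:2]).round(0))
E
python3 - <<'E'
from h import *
for i in range(4): s=snap('wrist','w13.png')
obs(); row(s)
E
```

```text
t 38.4 pos [602.8 -75.4 331.4] rpyq [0.7237 0.6901 0.     0.    ] F [-0.9 -0.1 -0.3] w 85.0 g 0.0 j [-0.32  0.19  1.4   0.    1.56 -0.27]
-62 ({'c': (601.0, -92.5), 'long': 50.2, 'short': 44.9, 'yaw': -2.8, 'z': np.float64(174.5), 'n': 1727}, array([ -1.2, -62.2]))
0 ({'c': (603.6, -29.5), 'long': 50.0, 'short': 45.7, 'yaw': -2.8, 'z': np.float64(174.4), 'n': 2093}, array([-1.6,  0.8]))
62 ({'c': (607.2, 31.5), 'long': 50.2, 'short': 45.4, 'yaw': -2.8, 'z': np.float64(174.3), 'n': 2569}, array([-1. , 61.9]))
124 ({'c': (609.6, 84.2), 'long': 50.2, 'short': 29.7, 'yaw': -2.8, 'z': np.float64(174.3), 'n': 2025}, array([ -1.1, 114.7]))
[(array([-1.000e-01, -3.143e+02]), (590.0, -344.3, 339.1, 1060.4, 87.2)), (array([   0.4, -133.4]), (599.2, -163.7, 22.7, 35.9, 87.2))]
cam [-1. 37.]
```

Run:
```python
from h import *
s=snap('wrist'); P=cloud(s)
for y in(-.08,-.04,0,.04):
    m=(abs(P[...,1]-y)<.004)&(abs(P[...,2]-.262)<.02)&(abs(P[...,0]-.735)<.03); q=P[m]
    if len(q): print(y,len(q),q.mean(0).round(4),q[:,2].max().round(4),'top pt',q[q[:,2]>q[:,2].max()-.002].mean(0).round(4))
go(735,-37,331,90+PSI)
```

```text
-0.08 170 [ 0.7308 -0.08    0.2688] 0.2716 top pt [ 0.7326 -0.0799  0.2704]
-0.04 200 [ 0.7328 -0.04    0.2688] 0.2728 top pt [ 0.7342 -0.0401  0.2713]
0 245 [0.7348 0.     0.2686] 0.272 top pt [ 7.364e-01 -3.000e-04  2.707e-01]
0.04 299 [0.7366 0.0401 0.2686] 0.2721 top pt [0.738  0.0401 0.2707]
t 38.45 pos [602.8 -75.4 331.3] rpyq [ 0.7238  0.69   -0.     -0.    ] F [-0.  -0.2 -0.2] w 84.8 g 0.0 j [-0.32  0.19  1.4   0.    1.56 -0.27]
delta tool [ 44.7 130.2   0.3] yaw now 87.26 rotz 0.01
```

arm_command:
  deltas:
    - [[0,0,0,12,35,0,40],[0,0,0,24,70,0,40],[0,0,0,36,105,0,40],[0,0,0,44.7,130,0,40],[0,0,0,44.7,130,0,40]]

```text
t: 38.87
ee_pos: [0.7377, -0.0355, 0.3281]
tool_rot: [0.723, 0.691, -0.0, -0.001]
contact_force: [0.1, 0.3, -0.6]
grip_width: 0.04
grasp_force: 0.0
```

arm_command:
  deltas:
    - [[0,0,0,0,0,0,40],[0,0,0,0,0,0,40],[0,0,0,0,0,0,40],[0,0,0,0,0,0,40],[0,0,0,0,0,10,40]]

```text
t: 39.28
ee_pos: [0.7352, -0.0378, 0.3249]
tool_rot: [0.724, 0.69, 0.002, 0.002]
contact_force: [0.3, -0.3, 0.8]
grip_width: 0.0403
grasp_force: 0.0
```

Run:
```python
from h import *
for i in range(4): s=snap('wrist','w14.png')
go(734.6,-37,248,90+PSI); row(s)
```

```text
t 39.48 pos [734.2 -37.3 320.7] rpyq [ 7.240e-01  6.898e-01 -3.000e-04 -5.000e-04] F [0.1 0.  0.1] w 40.0 g 0.0 j [-0.21  0.49  1.03 -0.    1.62 -0.16]
delta tool [ 0.3  0.5 72.7] yaw now 87.23 rotz -0.02
-62 ({'c': (602.4, -91.8), 'long': 50.3, 'short': 46.4, 'yaw': -2.8, 'z': np.float64(174.5), 'n': 1638}, array([  0.1, -61.5]))
0 ({'c': (604.9, -28.4), 'long': 50.0, 'short': 45.2, 'yaw': -2.8, 'z': np.float64(174.5), 'n': 1921}, array([-0.4,  2. ]))
62 ({'c': (608.5, 32.2), 'long': 50.0, 'short': 45.4, 'yaw': -2.8, 'z': np.float64(174.4), 'n': 2368}, array([ 0.3, 62.7]))
124 ({'c': (611.2, 92.4), 'long': 50.2, 'short': 46.1, 'yaw': -2.2, 'z': np.float64(174.3), 'n': 2921}, array([1.000e-01, 1.229e+02]))
[(array([   0.9, -124.1]), (600.1, -154.4, 38.5, 37.0, 87.2))]
cam [128.  81.]
```

arm_command:
  deltas:
    - [[0,0,0,0.3,0.5,35,40],[0,0,0,0.3,0.5,60,40],[0,0,0,0.3,0.5,73,40],[0,0,0,0.3,0.5,73,40],[0,0,0,0.3,0.5,73,40]]

```text
t: 39.9
ee_pos: [0.7351, -0.0369, 0.2481]
tool_rot: [0.724, 0.69, -0.0, -0.001]
contact_force: [-0.6, -0.8, 0.2]
grip_width: 0.0403
grasp_force: 0.0
```

arm_command:
  deltas:
    - [[0,0,0,0,0,0,40],[0,0,0,0,0,0,5],[0,0,0,0,0,0,5],[0,0,0,0,0,0,5],[0,0,0,0,0,0,5]]

```text
t: 40.32
ee_pos: [0.7363, -0.0371, 0.2505]
tool_rot: [0.724, 0.69, 0.001, 0.002]
contact_force: [1.1, -0.0, 5.3]
grip_width: 0.0099
grasp_force: 58.6
```

arm_command:
  deltas:
    - [[0,0,0,0,0,0,5],[0,0,0,0,0,0,5],[0,0,0,0,0,0,5]]

```text
t: 40.57
ee_pos: [0.7363, -0.037, 0.2505]
tool_rot: [0.724, 0.69, 0.001, 0.002]
contact_force: [1.7, 0.4, 7.0]
grip_width: 0.0096
grasp_force: 58.6
```

arm_command:
  deltas:
    - [[0,0,0,0,-11.7,-4.2,5],[0,0,0,0,-23,-7.1,5],[0,0,0,0,-34.4,-9.2,5],[0,0,0,0,-45.9,-10.3,5],[0,0,0,0,-57.5,-10.6,5]]

```text
t: 40.98
ee_pos: [0.6806, -0.0345, 0.263]
tool_rot: [0.724, 0.69, 0.003, 0.004]
contact_force: [3.3, 1.4, 20.7]
grip_width: 0.0096
grasp_force: 60.3
```

Run:
```python
from h import *
o=obs(); print(w2r(*(np.array(o['ee_pos'])*1000)[:2]))
```

```text
t 40.98 pos [680.6 -34.5 263. ] rpyq [0.7238 0.6899 0.0032 0.0041] F [ 3.3  1.4 20.7] w 9.6 g 60.3 j [-0.22  0.39  1.29  0.    1.46 -0.18]
[75.47308611 -0.43956966]
```

arm_command:
  deltas:
    - [[0,0,0,0,-13,0.4,5],[0,0,0,0,-25.9,2.4,5],[0,0,0,0,-38.6,5.6,5],[0,0,0,0,-50.9,9.9,5],[0,0,0,0,-62.8,15.3,5]]

```text
t: 41.4
ee_pos: [0.6166, -0.0314, 0.2462]
tool_rot: [0.724, 0.69, 0.002, 0.003]
contact_force: [2.8, -0.0, 5.7]
grip_width: 0.0094
grasp_force: 63.2
```

arm_command:
  deltas:
    - [[0,0,0,0,-11.3,6.4,5],[0,0,0,0,-22,13.8,5],[0,0,0,0,-32.1,22.2,5],[0,0,0,0,-41.3,31.4,5],[0,0,0,0,-49.6,41.4,5]]

```text
t: 41.82
ee_pos: [0.5665, -0.029, 0.2037]
tool_rot: [0.724, 0.69, 0.001, 0.002]
contact_force: [-2.2, 0.1, 4.3]
grip_width: 0.0096
grasp_force: 64.1
```

arm_command:
  deltas:
    - [[0,0,0,0,-7.4,10.8,5],[0,0,0,0,-13.9,22.1,5],[0,0,0,0,-19.3,34,5],[0,0,0,0,-23.5,46.3,5],[0,0,0,0,-26.7,59,5]]

```text
t: 42.23
ee_pos: [0.5399, -0.0278, 0.1441]
tool_rot: [0.724, 0.69, 0.001, 0.002]
contact_force: [1.7, 0.4, 4.8]
grip_width: 0.0095
grasp_force: 66.0
```

Run:
```python
from h import *
o=obs(); print(w2r(*(np.array(o['ee_pos'])*1000)[:2]))
```

```text
t 42.23 pos [539.9 -27.8 144.1] rpyq [0.7239 0.6899 0.001  0.0016] F [1.7 0.4 4.8] w 9.5 g 66.0 j [-0.27  0.2   1.77  0.    1.17 -0.22]
[-65.36491838  -0.54048961]
```

Great. Final part onto the stop.

arm_command:
  deltas:
    - [[0,0,0,0,-1.3,7.1,5],[0,0,0,0,-2.2,14.3,5],[0,0,0,0,-2.7,21.6,5],[0,0,0,0,-2.9,26,5],[0,0,0,0,-2.9,29,5]]

```text
t: 42.65
ee_pos: [0.5368, -0.0276, 0.1145]
tool_rot: [0.724, 0.69, 0.0, 0.001]
contact_force: [-3.1, -1.2, 13.3]
grip_width: 0.0095
grasp_force: 67.8
```

arm_command:
  deltas:
    - [[0,0,0,0,0,1,5],[0,0,0,0,0,1,5],[0,0,0,0,0,1,5],[0,0,0,0,0,1,5]]

```text
t: 42.98
ee_pos: [0.5367, -0.0276, 0.1142]
tool_rot: [0.724, 0.69, 0.0, 0.001]
contact_force: [2.3, -0.7, 6.8]
grip_width: 0.0097
grasp_force: 67.3
```

Run:
```python
from h import *
s=snap('wrist','w15.png'); P=cloud(s)
o=obs(); print(w2r(*(np.array(o['ee_pos'])*1000)[:2]))
for y in(.03,.06,.1,.13):
    m=(abs(P[...,1]-y)<.004)&(abs(P[...,2]-.13)<.02)&(abs(P[...,0]-.538)<.03); q=P[m]
    if len(q): print(y,len(q),q.mean(0).round(4),'top',np.percentile(q[:,2],95).round(4))
```

```text
t 43.03 pos [536.7 -27.6 114.2] rpyq [7.238e-01 6.900e-01 2.000e-04 6.000e-04] F [ 1.8 -1.6  8.3] w 9.7 g 67.3 j [-0.27  0.23  1.8  -0.    1.11 -0.22]
[-68.51872461  -0.49552195]
0.03 463 [0.5383 0.03   0.1353] top 0.137
0.06 598 [0.5397 0.0601 0.1353] top 0.137
```

arm_command:
  deltas:
    - [[0,0,0,0,0,1,5],[0,0,0,0,0,2,5],[0,0,0,0,0,3,5],[0,0,0,0,0,3,5],[0,0,0,0,0,3,5]]

```text
t: 43.45
ee_pos: [0.5368, -0.0276, 0.114]
tool_rot: [0.724, 0.69, 0.0, 0.001]
contact_force: [-10.4, 0.1, 29.6]
grip_width: 0.0097
grasp_force: 69.5
```

Run:
```python
from h import *
s=snap('wrist','w15.png'); P=cloud(s); obs()
for y in(.03,.06,):
    m=(abs(P[...,1]-y)<.004)&(abs(P[...,2]-.13)<.02)&(abs(P[...,0]-.538)<.03); q=P[m]
    print(y,len(q),q.mean(0).round(4),'top',np.percentile(q[:,2],95).round(4))
```

```text
t 43.5 pos [536.8 -27.6 114. ] rpyq [7.237e-01 6.901e-01 1.000e-04 8.000e-04] F [-9.6  0.6 29.5] w 9.7 g 69.5 j [-0.27  0.24  1.8  -0.    1.11 -0.22]
0.03 474 [0.5383 0.0301 0.1353] top 0.137
0.06 606 [0.5396 0.0601 0.1352] top 0.137
```

arm_command:
  deltas:
    - [[0,0,0,0,0,-4,5],[0,0,0,0,0,-4,40],[0,0,0,0,0,-4,40],[0,0,0,0,0,-4,40],[0,0,0,0,0,-40,40]]

```text
t: 43.92
ee_pos: [0.5301, -0.0258, 0.1427]
tool_rot: [0.724, 0.69, -0.004, -0.007]
contact_force: [-0.2, -0.1, -1.2]
grip_width: 0.0401
grasp_force: 0.0
```

arm_command:
  deltas:
    - [[0,0,0,0,0,-40,60],[0,0,0,0,0,-80,60],[0,0,0,18,-35,-100,60],[0,0,0,36,-70,-110,60],[0,0,0,58,-110,-110,60]]

```text
t: 44.33
ee_pos: [0.4333, 0.0332, 0.2621]
tool_rot: [0.724, 0.69, 0.001, 0.001]
contact_force: [-0.3, 0.4, 0.7]
grip_width: 0.0603
grasp_force: 0.0
```

arm_command:
  deltas:
    - [[0,0,-7,0,0,0,60],[0,0,-14,0,0,0,60],[0,0,-21,0,0,0,60],[0,0,-28,0,0,0,60],[0,0,-35,0,0,0,60]]

```text
t: 44.75
ee_pos: [0.4326, 0.0335, 0.2593]
tool_rot: [0.48, 0.877, -0.0, -0.001]
contact_force: [0.2, 0.6, 0.2]
grip_width: 0.0601
grasp_force: 0.0
```

arm_command:
  deltas:
    - [[0,0,-7,0,0,0,60],[0,0,-14,0,0,0,60],[0,0,-21,0,0,0,60],[0,0,-28,0,0,0,60],[0,0,-35,0,0,0,60]]

```text
t: 45.17
ee_pos: [0.4327, 0.0334, 0.2591]
tool_rot: [0.194, 0.981, 0.0, -0.001]
contact_force: [-0.5, 0.1, 0.5]
grip_width: 0.0599
grasp_force: 0.0
```

arm_command:
  deltas:
    - [[0,0,-4.7,0,0,0,60],[0,0,-4.7,0,0,0,60],[0,0,-4.7,0,0,0,60],[0,0,-4.7,0,0,0,60],[0,0,-4.7,0,0,0,60]]

```text
t: 45.58
ee_pos: [0.4333, 0.0332, 0.2599]
tool_rot: [0.158, 0.987, 0.0, -0.0]
contact_force: [-0.0, -0.5, 0.2]
grip_width: 0.06
grasp_force: 0.0
```

Run:
```python
from h import *
for i in range(4): s=snap('wrist','w16.png')
obs(); print([p for p in pads(s,.018) if 8<min(p[2:4])<40])
P=cloud(s)
m=(P[...,2]>.128)&(P[...,2]<.145)&(abs(P[...,0]-.54)<.03)&(abs(P[...,1])<.12); q=P[m]; print(len(q),q.mean(0), q.min(0),q.max(0))
```

```text
t 45.78 pos [433.4  33.1 260.2] rpyq [ 0.1572  0.9876  0.     -0.    ] F [ 0.8 -1.2 -0.7] w 60.0 g 0.0 j [-0.2  -0.17  1.9   0.    1.41 -1.45]
[(445.1, -20.3, 18.4, 50.2, 77.2)]
1499 [0.53502292 0.01324352 0.13608259] [ 0.52755088 -0.07421738  0.12852307] [0.54687013 0.11988369 0.13992295]
```

View pics/w16.png

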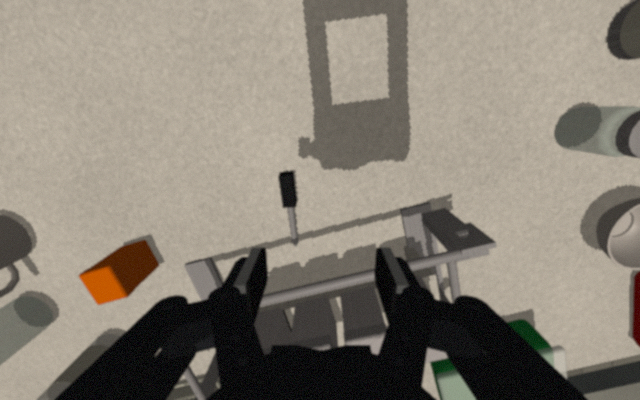

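Run:
```python
from h import *
s=snap('wrist'); print([p for p in pads(s,.02) if 8<min(p[2:4])<40],[p for p in pads(s,.02,70) if 8<min(p[2:4])<40])
go(445.1,-20.3,8,167.2)
P=cloud(s); 
m=(P[...,2]>.004)&(P[...,2]<.014)&(abs(P[...,0]-.51)<.02)&(abs(P[...,1]+.035)<.02); q=P[m]; print(len(q),q.mean(0).round(4))
```

```text
[(444.2, -19.8, 18.3, 49.3, 77.2)] [(640.2, 415.2, 38.8, 84.3, 55.4), (444.6, -19.7, 20.2, 51.5, 77.1), (514.7, 434.0, 25.8, 56.9, 80.9), (385.6, 428.8, 34.8, 62.0, 82.7)]
t 45.83 pos [433.4  33.1 260.2] rpyq [0.1571 0.9876 0.     0.    ] F [ 0.2  1.1 -0.6] w 60.4 g 0.0 j [-0.2  -0.17  1.9   0.    1.41 -1.45]
delta tool [-27.7 -47.2 252.2] yaw now 161.92 rotz -5.28
150 [ 0.51   -0.0366  0.0109]
```

arm_command:
  deltas:
    - [[0,0,-4.9,-13,-23,15,60],[0,0,-4.9,-27,-46.9,30,60],[0,0,-4.9,-27,-46.9,70,60],[0,0,-4.9,-27,-46.9,110,60],[0,0,-4.9,-27,-46.9,150,60]]

```text
t: 46.25
ee_pos: [0.4451, -0.0205, 0.1093]
tool_rot: [0.115, 0.993, -0.0, 0.001]
contact_force: [-0.0, 0.2, -0.5]
grip_width: 0.0601
grasp_force: 0.0
```

arm_command:
  deltas:
    - [[0,0,0,0,0,30,60],[0,0,0,0,0,60,60],[0,0,0,0,0,80,60],[0,0,0,0,0,90,60],[0,0,0,0,0,95,60]]

```text
t: 46.67
ee_pos: [0.4436, -0.0196, 0.0138]
tool_rot: [0.115, 0.993, 0.0, -0.001]
contact_force: [0.6, 0.1, 0.3]
grip_width: 0.0602
grasp_force: 0.0
```

arm_command:
  deltas:
    - [[0,0,0,0,0,0,60],[0,0,0,0,0,0,60],[0,0,0,0,0,0,60],[0,0,0,0,0,0,60],[0,0,0,0,0,0,60]]

```text
t: 47.08
ee_pos: [0.4455, -0.0201, 0.0162]
tool_rot: [0.114, 0.993, -0.0, 0.001]
contact_force: [0.7, 0.3, -0.6]
grip_width: 0.0599
grasp_force: 0.0
```

Run:
```python
from h import *
for i in range(3): s=snap('wrist','w17.png')
print([p for p in pads(s,.02) if 8<min(p[2:4])<40])
go(444.5,-19.8,3,166.8)
```

```text
[(443.1, -20.6, 19.3, 54.3, 76.8)]
t 47.23 pos [444.9 -19.9  15.6] rpyq [ 1.145e-01  9.934e-01 -1.000e-04  5.000e-04] F [-0.6 -0.4 -0.7] w 59.8 g 0.0 j [-0.31  0.23  2.06  0.    0.84 -1.65]
delta tool [ 0.4  0.  12.6] yaw now 166.85 rotz 0.05
```

View pics/w17.png

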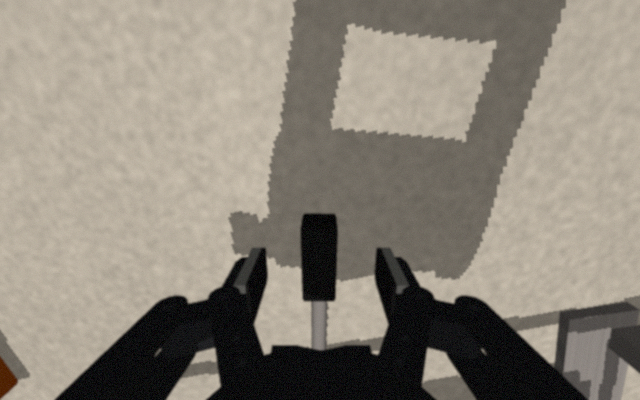

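arm_command:
  deltas:
    - [[0,0,0,0,0,5,60],[0,0,0,0,0,10,60],[0,0,0,0,0,11.5,60],[0,0,0,0,0,11.5,60],[0,0,0,0,0,11.5,60]]

```text
t: 47.65
ee_pos: [0.4442, -0.0197, 0.0033]
tool_rot: [0.115, 0.993, 0.0, -0.0]
contact_force: [1.0, 0.1, 0.9]
grip_width: 0.0601
grasp_force: 0.0
```

arm_command:
  deltas:
    - [[0,0,0,0,0,0,60],[0,0,0,0,0,0,60],[0,0,0,0,0,0,30],[0,0,0,0,0,0,10],[0,0,0,0,0,0,10]]

```text
t: 48.07
ee_pos: [0.4447, -0.0199, 0.0038]
tool_rot: [0.115, 0.993, -0.0, 0.0]
contact_force: [0.1, 0.3, 0.4]
grip_width: 0.0241
grasp_force: 0.0
```

arm_command:
  deltas:
    - [[0,0,0,0,0,0,10],[0,0,0,0,0,0,10],[0,0,0,0,0,0,10],[0,0,0,0,0,0,10],[0,0,0,0,0,0,10]]

```text
t: 48.48
ee_pos: [0.4447, -0.0198, 0.0038]
tool_rot: [0.114, 0.993, 0.0, 0.0]
contact_force: [-0.0, 1.0, 2.2]
grip_width: 0.0185
grasp_force: 60.8
```

Run:
```python
from h import *
obs()
```

```text
t 48.48 pos [444.7 -19.8   3.8] rpyq [1.145e-01 9.934e-01 0.000e+00 1.000e-04] F [-0.   1.   2.2] w 18.5 g 60.8 j [-0.31  0.26  2.06  0.    0.82 -1.65]
```

arm_command:
  deltas:
    - [[0,0,0,5,0,-4,10],[0,0,0,20,0,-8,10],[0,0,0,40,0,-8,10],[0,0,0,60,0,-20,10],[0,0,0,70,0,-50,10]]

```text
t: 48.9
ee_pos: [0.3701, -0.002, 0.0505]
tool_rot: [0.115, 0.993, 0.001, -0.005]
contact_force: [-0.5, 0.9, -0.8]
grip_width: 0.0185
grasp_force: 60.3
```

arm_command:
  deltas:
    - [[0,0,-2.6,0,0,-40,10],[0,0,-5.2,0,20,-80,10],[0,0,-7.8,0,45,-120,10],[0,0,-10.4,0,70,-150,10],[0,0,-10.4,0,100,-150,10]]

```text
t: 49.32
ee_pos: [0.4022, 0.0935, 0.21]
tool_rot: [0.024, 1.0, -0.001, 0.005]
contact_force: [0.9, -0.6, 0.1]
grip_width: 0.0187
grasp_force: 60.3
```

arm_command:
  deltas:
    - [[0,0,0,0,0,0,10],[0,0,0,0,0,0,10],[0,0,0,0,0,0,10],[0,0,0,0,0,0,10],[0,0,0,0,0,0,10]]

```text
t: 49.73
ee_pos: [0.3984, 0.0925, 0.2027]
tool_rot: [0.025, 1.0, -0.0, -0.001]
contact_force: [0.2, 0.2, -0.8]
grip_width: 0.0183
grasp_force: 60.2
```

Run:
```python
from h import *
for i in range(3): s=snap('wrist','w18.png')
np.savez('w18.npz',**s); obs()
P=cloud(s)*1000; a=np.radians(PSI); D=P[...,:2]-O
rx=np.cos(a)*D[...,0]+np.sin(a)*D[...,1]; ry=-np.sin(a)*D[...,0]+np.cos(a)*D[...,1]; z=P[...,2]
m=(rx>-95)&(rx<-40)&(ry>180)&(ry<225)&(z>80)&(z<145)
v,u=np.nonzero(m); print(len(u)); 
if len(u):
    print(u.min(),u.max(),v.min(),v.max())
    print('front face x',np.percentile(rx[m],[5,25,50,75,95]).round(1),'y',np.percentile(ry[m],[1,50,99]).round(1),'z',np.percentile(z[m],[1,50,99]).round(1))
    u0,u1,v0,v1=max(u.min()-15,0),u.max()+15,max(v.min()-15,0),v.max()+15
    cv2.imwrite('pics/tab.png',cv2.resize(s['frame'][v0:v1,u0:u1],None,fx=6,fy=6,interpolation=2)[:500,:700,::-1]); print(u0,v0)
g=s['frame']; cv2.imwrite('pics/w18.png',g[:,:,::-1])
```

```text
t 49.88 pos [398.9  92.7 203.2] rpyq [ 2.480e-02  9.997e-01 -0.000e+00 -5.000e-04] F [ 0.   0.5 -0.3] w 18.6 g 60.2 j [-0.06 -0.18  2.03 -0.    1.3  -1.58]
39
395 426 331 358
front face x [-78.2 -77.5 -71.5 -69.  -66. ] y [183.7 187.6 217.7] z [115.3 136.9 138.6]
380 316
```

View pics/w18.png

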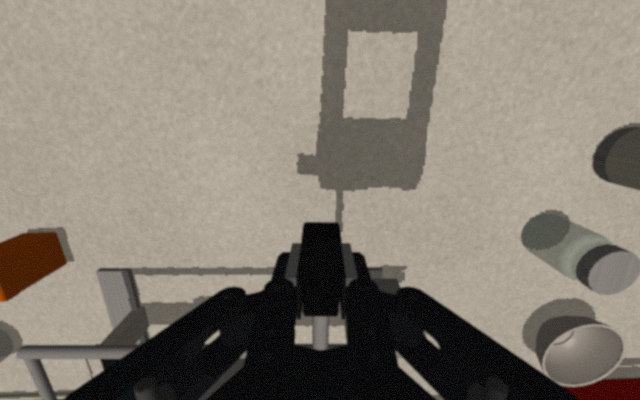

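arm_command:
  deltas:
    - [[0,0,0,8,35,-20,10],[0,0,0,16,70,-40,10],[0,0,0,24,105,-60,10],[0,0,0,32,140,-80,10],[0,0,0,40,150,-100,10]]

```text
t: 50.3
ee_pos: [0.3658, 0.2482, 0.3046]
tool_rot: [0.023, 1.0, 0.001, -0.0]
contact_force: [1.1, 0.1, -1.5]
grip_width: 0.0185
grasp_force: 60.3
```

Run:
```python
from h import *
o=obs()
```

```text
t 50.3 pos [365.8 248.2 304.6] rpyq [ 2.330e-02  9.997e-01  8.000e-04 -2.000e-04] F [ 1.1  0.1 -1.5] w 18.5 g 60.3 j [ 0.33 -0.19  1.83  0.    1.5  -1.2 ]
```

arm_command:
  deltas:
    - [[0,0,0,0,40,0,10],[0,0,0,0,80,0,10],[0,0,0,0,115,0,10],[0,0,0,0,115,0,10],[0,0,0,0,115,0,10]]

```text
t: 50.72
ee_pos: [0.3716, 0.3609, 0.3028]
tool_rot: [0.023, 1.0, -0.001, -0.001]
contact_force: [-0.5, -1.0, -0.7]
grip_width: 0.0182
grasp_force: 60.2
```

arm_command:
  deltas:
    - [[0,0,0,0,0,0,10],[0,0,0,0,0,0,10],[0,0,0,0,0,0,10],[0,0,0,0,0,0,10],[0,0,0,0,0,0,10]]

```text
t: 51.13
ee_pos: [0.3722, 0.3594, 0.304]
tool_rot: [0.025, 1.0, 0.0, 0.0]
contact_force: [-0.3, 0.1, -1.2]
grip_width: 0.0184
grasp_force: 60.2
```

Run:
```python
from h import *
for i in range(3): s=snap('wrist','w19.png')
obs(); np.savez('w19.npz',**s)
P=cloud(s)*1000; a=np.radians(PSI); D=P[...,:2]-O
rx=np.cos(a)*D[...,0]+np.sin(a)*D[...,1]; ry=-np.sin(a)*D[...,0]+np.cos(a)*D[...,1]; z=P[...,2]
m=(rx>-95)&(rx<-40)&(ry>180)&(ry<225)&(z>80)&(z<145)
v,u=np.nonzero(m); print(len(u),u.min(),u.max(),v.min(),v.max())
print('x',np.percentile(rx[m],[5,25,50,75,95]).round(1),'y',np.percentile(ry[m],[1,50,99]).round(1),'z',np.percentile(z[m],[1,50,99]).round(1))
f=m&(abs(rx+78)<2.5); print('front',f.sum(),np.percentile(ry[f],[1,50,99]).round(1),np.percentile(z[f],[1,50,99]).round(1),np.median(rx[f]))
u0,u1,v0,v1=max(u.min()-20,0),u.max()+20,max(v.min()-15,0),v.max()+15; print(u0,v0)
k=s['frame'][v0:v1,u0:u1]; print(k.shape)
A=np.where(f[v0:v1,u0:u1,None],k//2+[0,100,0],k).astype(np.uint8)
cv2.imwrite('pics/tab.png',cv2.resize(np.hstack([k,A]),None,fx=5,fy=5,interpolation=0)[:,:,::-1][:600,:800])
for y,zz in((200,105),(192.5,105),(207.5,105),(200,97.5),(200,112.5)): print(y,zz,np.round(proj(s,np.append(r2w(-78,y),zz)/1000),1))
for r in range(225,312,12): print(r,P[r,322].round(1))
g=P[...];
```

```text
t 51.28 pos [372.1 359.8 303.9] rpyq [2.430e-02 9.997e-01 1.000e-04 2.000e-04] F [-0.3  1.  -1.1] w 18.8 g 60.2 j [ 0.54 -0.    1.66 -0.    1.49 -0.98]
668 173 216 287 317
x [-78.8 -78.2 -77.8 -76.9 -69.1] y [181.4 195.7 217.8] z [ 85.2 111.7 139.2]
front 545 [181.8 196.9 217.6] [ 85.8 113.3 139.1] -77.90834303706761
153 272
(60, 83, 3)
200 105 [197.2 294.9]
192.5 105 [192.  294.9]
207.5 105 [202.4 294.9]
200 97.5 [199.3 291.7]
200 112.5 [195.  298.3]
225 [348.8 361.9 310.2]
237 [349.8 361.8 322.6]
249 [355.9 361.5 323.3]
261 [362.3 361.2 323.8]
273 [369.7 360.8 322.9]
285 [377.8 360.4 321.6]
297 [385.4 360.1 321.3]
309 [393.1 359.7 321.3]
```

View pics/tab.png

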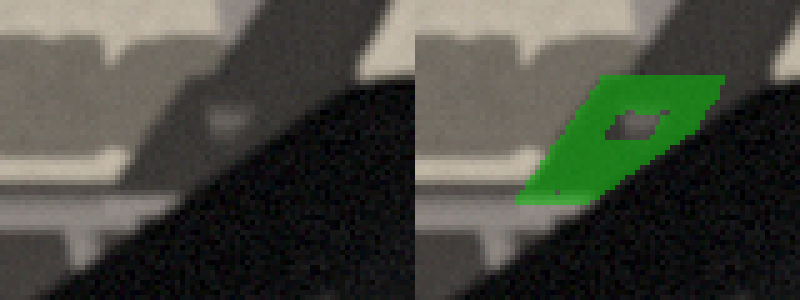

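Run:
```python
from h import *
s=dict(np.load('w19.npz')); P=cloud(s)*1000; a=np.radians(PSI); ex=np.array([np.cos(a),np.sin(a),0])
c=-s['R'].T@s['t']*1000
def cast(u,v):
    d=s['R'].T@np.array([(u-s['cx'])/s['f'],(v-s['cy'])/s['f'],1]); k=(-78+ex[:2]@O-ex@c)/(ex@d); X=c+k*d; return np.append(w2r(*X[:2]),X[2])
rx=(P[...,:2]-O)@ex[:2]
for v in range(290,304): print(v,' '.join('%6.1f'%x for x in rx[v,186:208]), ' '.join('%3d'%g for g in s['frame'][v,186:208].mean(1)))
for p in((191,294),(202,294),(191,299),(202,299),(196.5,296.5)): print(p,cast(*p).round(1))
o=R.from_quat([.0243,.9997,0,0]).as_matrix(); 
# pin grip axis: edges of grip along rows
g=s['frame'].max(2)
T=np.array([372.1,359.8,303.9]); tx=np.array([np.cos(np.radians(177.2)),np.sin(np.radians(177.2))])
```

```text
290  -11.7  -11.3  -78.3  -78.5  -77.9  -78.1  -77.8  -77.6  -77.8  -78.1  -78.8  -78.3  -78.4  -78.4  -77.9  -77.8  -77.8  -78.3  -78.4  -78.3  -78.5  -78.3 104  95  80  65  56  55  51  51  56  52  54  59  54  56  59  55  55  49  54  54  53  56
291   -8.4   -8.3  -78.5  -78.4  -78.5  -78.3  -78.5  -78.2  -77.0  -78.9  -77.7  -77.1  -78.5  -78.0  -77.9  -77.8  -78.6  -77.6  -78.0  -78.5  -77.9  -78.3  99  87  68  61  58  53  52  57  60  57  58  56  58  56  54  61  55  54  56  56  58  56
292   -7.6  -77.7  -79.2  -78.7  -77.7  -77.8  -78.1  -78.2  -78.0  -77.9  -78.4  -77.1  -77.6  -78.8  -78.4  -78.3  -78.6  -77.9  -78.3  -78.7  -78.5  -78.0  90  73  61  54  53  56  54  62  63  62  63  65  65  64  60  63  62  62  56  54  56  53
293  -78.7  -78.9  -77.8  -76.9  -77.7  -78.7  -78.1  -78.0  -77.5  -79.0  -76.8  -77.1  -78.2  -77.5  -77.7  -77.4  -77.4  -77.2  -78.4  -77.9  -78.2  -77.7  75  60  54  55  58  58  54  55  66  76  76  73  77  68  74  73  69  69  59  55  55  53
294  -77.6  -78.1  -78.6  -77.9  -78.2  -77.4  -77.7  -76.6  -75.6  -74.7  -75.5  -75.6  -75.6  -77.0  -75.9  -75.8 
[... 1802 characters left out ...]
9  54  56  54  57  55  54  52  43  29  26  16   6
302  -78.7  -77.9  -78.1  -78.8  -77.8  -78.4  -78.8  -78.4  -78.0  -77.6  -78.0  -77.4  -78.9  -77.9  -77.4  -78.1  -77.8 -264.7 -264.7 -264.7 -264.8 -264.8  52  53  53  58  53  53  58  54  56  53  51  55  61  59  49  51  37  32  29  18  11  11
303  -76.8  -78.4  -77.8  -77.4  -77.3  -77.4  -78.0  -78.3  -77.1  -78.3  -78.2  -77.4  -77.0  -78.3  -77.0 -265.0 -264.4 -264.5 -264.6 -264.7 -264.8 -333.5  53  56  57  53  54  53  55  59  45  57  54  52  50  49  46  39  27  20   9  12  20   4
(191, 294) [-78.  190.1 102.8]
(202, 294) [-78.  206.1 102.9]
(191, 299) [-78.  195.1 114.1]
(202, 299) [-78.  210.6 114.1]
(196.5, 296.5) [-78.  200.5 108.6]
```

Run:
```python
from h import *
s=dict(np.load('w19.npz')); P=cloud(s)*1000; a=np.radians(PSI); D=P[...,:2]-O
rx=np.cos(a)*D[...,0]+np.sin(a)*D[...,1]; ry=-np.sin(a)*D[...,0]+np.cos(a)*D[...,1]; z=P[...,2]
def rep(n,m): 
    q=m.sum(); print(n,q, q and (np.percentile(z[m],[5,50,95,99]).round(1),np.median(rx[m]).round(1),np.percentile(ry[m],[1,99]).round(1)))
rep('table',(rx>-140)&(rx<-100)&(ry>150)&(ry<260)&(abs(z)<15))
rep('tin5',(abs(rx)<15)&(abs(ry-124)<15)&(z>165)&(z<185))
rep('bar',(abs(rx+70)<8)&(ry>60)&(ry<165)&(z>120)&(z<150))
rep('post',(abs(rx-75)<12)&(abs(ry-186)<12)&(z>138)&(z<160))
rep('ledge',(abs(rx)<15)&(ry>149)&(ry<163)&(z>70)&(z<110))
v,u=np.nonzero((abs(rx+70)<10)&(ry>100)&(ry<165)&(z>120)&(z<150)); print(u.min() if len(u) else '',v.min() if len(v) else '')
rep('lug',(rx>-72)&(rx<-50)&(abs(ry-200)<15)&(z>80)&(z<150))
t=snap('top'); s=snap('scene')
P=cloud(s)*1000; D=P[...,:2]-O
rx=np.cos(a)*D[...,0]+np.sin(a)*D[...,1]; ry=-np.sin(a)*D[...,0]+np.cos(a)*D[...,1]; z=P[...,2]
print('scene cam:')
rep('tab',(abs(rx+75)<12)&(abs(ry-200)<20)&(z>80)&(z<160)); rep('bar',(abs(rx+70)<10)&(ry>60)&(ry<165)&(z>115)&(z<150)); rep('tin5',(abs(rx)<15)&(abs(ry-124)<15)&(z>165)&(z<185)); rep('lug',(rx>-68)&(rx<-45)&(abs(ry-200)<15)&(z>80)&(z<160))
```

```text
table 1309 (array([-0.5,  0.8,  2.1,  2.6]), np.float64(-120.1), array([151.2, 258.9]))
tin5 0 0
bar 698 (array([131.9, 137.1, 139. , 139.5]), np.float64(-73.5), array([ 60.9, 163.7]))
post 0 0
ledge 0 0
113 309
lug 43 (array([ 97.6,  99.8, 138.6, 139.2]), np.float64(-68.8), array([185.6, 201.5]))
scene cam:
tab 135 (array([ 88.6, 124.7, 139.4, 140.9]), np.float64(-71.1), array([182.7, 219.8]))
bar 137 (array([131.5, 136.6, 140.6, 141.8]), np.float64(-66.3), array([ 62. , 164.4]))
tin5 96 (array([171.2, 174.2, 178.1, 180. ]), np.float64(0.9), array([109.2, 138.6]))
lug 127 (array([ 82.1, 116.5, 127.2, 139.4]), np.float64(-54.6), array([185.6, 214. ]))
```

Run:
```python
from h import *
for f,T in(('w18.npz',(398.9,92.7,203.2)),('w19.npz',(372.1,359.8,303.9))):
    s=dict(np.load(f)); P=cloud(s)*1000-np.array(T); a=np.radians(177.2)
    tx=P[...,0]*np.cos(a)+P[...,1]*np.sin(a); ty=P[...,0]*np.sin(a)-P[...,1]*np.cos(a)
    m=np.zeros(tx.shape,bool); m[232:316,312:332]=1
    for lo in range(-60,32,6):
        k=m&(tx>=lo)&(tx<lo+6); 
        if k.sum()>5: print(f,lo+3,k.sum(),np.median(P[...,2][k]).round(1), np.median(s['frame'].max(2)[k]), np.median(ty[k]).round(1))
    sh=np.zeros(tx.shape,bool); sh[316:346,300:345]=1; sh&=(s['frame'].max(2)>90); print('shaft',sh.sum(),np.median(tx[sh]).round(1),np.median(ty[sh]).round(1),np.percentile(P[...,2][sh],[10,50,90]).round(1))
    v,u=np.nonzero(sh); 
    for r in range(316,346,4): 
        uu=np.nonzero(sh[r])[0]; 
        if len(uu): print(r,uu.min(),uu.max(),P[r,uu,2].round(1)[:30:3])
```

```text
w18.npz -27 55 16.3 20.0 0.9
w18.npz -21 169 16.6 13.0 0.9
w18.npz -15 176 17.2 13.0 0.4
w18.npz -9 181 17.7 12.0 0.9
w18.npz -3 189 18.1 13.0 0.9
w18.npz 3 193 18.7 13.0 0.4
w18.npz 9 204 19.1 14.0 0.7
w18.npz 15 210 19.6 14.0 0.5
w18.npz 21 298 19.0 12.0 0.7
shaft 1222 -223.7 0.9 [-203.3 -202.1    9.7]
316 302 340 [-202.1 -202.1]
320 300 343 [-203.  -202.4 -202.9 -202.     7.8   10.1   11.1    9.1    9.1    5.9]
324 300 344 [-204.6 -201.5 -201.8 -203.5    6.4    8.8   10.6   10.1    9.3    8.7]
328 300 344 [-202.5 -202.3 -201.4 -203.3    5.4    8.7    9.9   10.1    9.     7. ]
332 300 344 [-202.  -203.5 -202.9 -202.     5.9    7.9    9.4   10.5    9.4    6.8]
336 300 344 [-203.1 -204.7 -202.4 -203.3    5.5    8.4    9.9    9.3    8.     6.7]
340 300 344 [-202.5 -203.  -202.1 -202.6    5.     8.2    9.     8.8    8.9    5.8]
344 302 341 [-130.2    6.9    8.     9.9    8.7    7.  -128.7 -129.9]
w19.npz -27 57 16.7 18.0 0.9
w19.npz -21 166 16.9 14.0 0.9
w19.npz -15 183 17.4 15.0 0.4
w19.npz -9 177 17.8 15.0 0.9
w19.npz -3 183 18.3 15.0 0.9
w19.npz 3 201 18.9 15.0 0.4
w19.npz 9 201 19.4 15.0 0.9
w19.npz 15 205 19.8 15.0 0.9
w19.npz 21 300 19.2 13.0 0.4
shaft 1123 -321.5 0.9 [-304.2 -302.9    9.2]
316 300 341 [  38.1 -303.6   14.7   15.8   15.8   15.8   16.5 -304.   143. ]
320 300 344 [-302.7 -304.1 -304.3 -303.     6.6 -303.1 -303.5 -303.3 -302.7 -303.6]
324 300 344 [-304.3 -304.  -303.3 -303.9    5.5 -302.5 -302.6 -303.1 -302.4 -303.5]
328 300 344 [-302.9 -303.2 -302.2 -303.5    5.5    9.2 -304.3 -303.1 -304.5 -303.8]
332 300 344 [-303.6 -304.1 -303.8 -303.8    4.8    9.5   10.1   10.  -301.7 -304.5]
336 300 344 [-303.8 -304.2 -304.9 -302.8    4.5    8.7    9.5   10.4    9.2    7.5]
340 300 344 [-302.6 -302.7  143.  -303.4    4.     9.4    9.7   10.1    8.3    6.3]
344 300 344 [-304.9 -302.9 -304.5 -303.5    4.2    8.2    9.3    9.6    8.2    6.2]
```

Run:
```python
from h import *
go(*r2w(-198,200),150,177.25)
```

```text
t 51.38 pos [372.  360.  303.8] rpyq [2.410e-02 9.997e-01 1.000e-04 1.000e-04] F [-0.4 -0.2 -0.4] w 18.7 g 60.2 j [ 0.54 -0.    1.66  0.    1.49 -0.98]
delta tool [ -53.7 -178.7  153.8] yaw now 177.24 rotz -0.01
```

arm_command:
  deltas:
    - [[0,0,0,-8,-27,20,10],[0,0,0,-16,-54,40,10],[0,0,0,-24,-81,60,10],[0,0,0,-32,-108,85,10],[0,0,0,-40,-135,110,10]]

```text
t: 51.8
ee_pos: [0.4057, 0.2223, 0.1932]
tool_rot: [0.024, 1.0, 0.0, 0.001]
contact_force: [0.8, 0.4, -1.3]
grip_width: 0.0188
grasp_force: 60.3
```

arm_command:
  deltas:
    - [[0,0,0,-8,-27,20,10],[0,0,0,-13.7,-43.7,40,10],[0,-2.3,0,-13.7,-43.7,44,10],[0,-4.6,0,-13.7,-43.7,44,10],[0,-4.6,0,-13.7,-43.7,44,10]]

```text
t: 52.22
ee_pos: [0.4157, 0.1786, 0.1487]
tool_rot: [0.024, 0.999, -0.001, 0.04]
contact_force: [-0.0, 0.9, -1.5]
grip_width: 0.0184
grasp_force: 60.3
```

arm_command:
  deltas:
    - [[0,0,0,0,0,0,10],[0,0,0,0,0,0,10],[0,0,0,0,0,0,10],[0,0,0,0,0,0,10],[0,0,0,0,0,0,10]]

```text
t: 52.63
ee_pos: [0.4173, 0.1792, 0.1499]
tool_rot: [0.024, 0.999, -0.001, 0.04]
contact_force: [0.4, 0.0, 0.1]
grip_width: 0.0187
grasp_force: 60.3
```

```bash
cat >> h.py <<'E'
def pin(py=200,pz=105.5,px=-198):
    for i in range(3): s=snap('wrist')
    o=obs(); P=cloud(s)*1000; m=np.zeros((400,640),bool); m[236:312,312:332]=1
    M=R.from_quat(o['tool_rot']).as_matrix(); T=np.array(o['ee_pos'])*1000; q=(P-T)@M
    k=m&(abs(q[...,0])<22)&(abs(q[...,2]+18)<8); A=np.polyfit(q[...,0][k],-q[...,2][k],1)
    d=M@np.array([-1,0,-A[0]*-1.0*-1.0]); d=M@np.array([-1,0,A[0]]); d/=np.linalg.norm(d)
    c=T+M@np.array([0,0,-(A[1]-10)]); tip=c+95*d
    print('pitch in hand deg',np.degrees(np.arctan(A[0])).round(2),'axis above TCP',(A[1]-10).round(1),'pin dir world elev',np.degrees(np.arcsin(d[2])).round(2),'yaw',np.degrees(np.arctan2(d[1],d[0])).round(2))
    print('centre rack',w2r(*c[:2]).round(1),c[2].round(1),'tip rack',w2r(*tip[:2]).round(1),tip[2].round(1)); return M,c,tip
E
python3 - <<'E'
from h import *
M,c,tip=pin()
tgt=np.append(r2w(-103,200),105.5); print('tool delta for tip',(M.T@(tgt-tip)).round(1))
s=dict(np.load('w7.npz')) if 0 else None
E
```

```text
t 52.78 pos [417.1 179.1 149.8] rpyq [ 2.390e-02  9.989e-01 -9.000e-04  4.010e-02] F [ 0.6 -0.1 -0.2] w 18.6 g 60.3 j [ 0.15 -0.05  2.03 -0.02  1.08 -1.36]
pitch in hand deg 4.23 axis above TCP 8.6 pin dir world elev 0.37 yaw -2.74
centre rack [-198.6  200.2] 158.3 tip rack [-103.6  200.3] 158.9
tool delta for tip [ 3.7 -0.3 53.3]
```

arm_command:
  deltas:
    - [[0,0,0,1,-0.3,15,10],[0,0,0,2,-0.3,30,10],[0,0,0,3,-0.3,44,10],[0,0,0,3.7,-0.3,51,10],[0,0,0,3.7,-0.3,53.3,10]]

```text
t: 53.2
ee_pos: [0.4165, 0.1785, 0.0949]
tool_rot: [0.024, 0.999, -0.001, 0.039]
contact_force: [-1.0, 0.5, -1.2]
grip_width: 0.0185
grasp_force: 60.3
```

arm_command:
  deltas:
    - [[0,0,0,0,0,0,10],[0,0,0,0,0,0,10],[0,0,0,0,0,0,10],[0,0,0,0,0,0,10],[0,0,0,0,0,0,10]]

```text
t: 53.62
ee_pos: [0.418, 0.1788, 0.0969]
tool_rot: [0.024, 0.999, -0.001, 0.041]
contact_force: [0.2, 0.9, -0.6]
grip_width: 0.0183
grasp_force: 60.3
```

Run:
```python
from h import *
M,c,tip=pin()
tgt=np.append(r2w(-103,200),105.3); print('tool delta for tip',(M.T@(tgt-tip)).round(1))
s=snap('scene'); P=cloud(s)*1000; D=P[...,:2]-O; a=np.radians(PSI)
rx=np.cos(a)*D[...,0]+np.sin(a)*D[...,1]; ry=-np.sin(a)*D[...,0]+np.cos(a)*D[...,1]; z=P[...,2]
for lo in range(-225,-100,10):
    k=(rx>=lo)&(rx<lo+10)&(abs(ry-200)<14)&(abs(z-106)<20); 
    if k.sum(): print(lo+5,k.sum(),np.percentile(z[k],[10,50,90]).round(1),np.median(ry[k]).round(1))
```

```text
t 53.77 pos [417.7 178.7  96.5] rpyq [ 2.400e-02  9.989e-01 -9.000e-04  4.040e-02] F [-0.4  0.4 -0.3] w 18.8 g 60.3 j [ 0.15  0.04  2.07 -0.02  0.95 -1.36]
pitch in hand deg 4.11 axis above TCP 8.7 pin dir world elev 0.52 yaw -2.75
centre rack [-198.   199.9] 105.2 tip rack [-103.   199.9] 106.1
tool delta for tip [0.1 0.1 0.8]
-210 6 [113.  115.2 122.2] 190.4
-200 16 [113.4 118.  125.2] 191.9
-190 31 [107.5 116.6 120.6] 202.7
-180 31 [100.9 113.2 116.9] 206.7
-170 32 [101.6 108.8 117.8] 202.6
-160 11 [105.5 108.9 110.6] 203.3
-150 13 [104.8 109.7 112. ] 201.2
-140 14 [103.6 108.4 111.4] 202.4
-130 13 [104.  109.4 111. ] 202.8
-120 13 [101.9 108.1 110.7] 200.8
-110 11 [105.  109.8 111.6] 201.8
-100 5 [105.1 108.6 110.2] 199.7
```

arm_command:
  deltas:
    - [[0,0,0,-10,0,1.2,10],[0,0,0,-19.9,0,2.1,10],[0,0,0,-19.9,0,2.1,10],[0,0,0,-19.9,0,2.1,10],[0,0,0,-19.9,0,2.1,10]]

```text
t: 54.23
ee_pos: [0.4375, 0.1776, 0.0955]
tool_rot: [0.024, 0.999, -0.001, 0.04]
contact_force: [-0.8, -0.6, 0.2]
grip_width: 0.0184
grasp_force: 60.3
```

arm_command:
  deltas:
    - [[0,0,0,-4,0,0.3,10],[0,0,0,-8,0,0.6,10],[0,0,0,-12,0,0.9,10],[0,0,0,-16,0,1.3,10],[0,0,0,-20,0,1.6,10]]

```text
t: 54.65
ee_pos: [0.4581, 0.1767, 0.0958]
tool_rot: [0.024, 0.999, -0.001, 0.04]
contact_force: [0.1, -0.4, -0.3]
grip_width: 0.0183
grasp_force: 60.3
```

Run:
```python
from h import *
M,c,tip=pin()
```

```text
t 54.8 pos [458.  176.7  95.8] rpyq [ 2.410e-02  9.989e-01 -9.000e-04  4.020e-02] F [ 0.2 -0.4 -0.3] w 18.5 g 60.3 j [ 0.14  0.12  1.98 -0.02  0.96 -1.38]
pitch in hand deg 3.8 axis above TCP 8.7 pin dir world elev 0.81 yaw -2.76
centre rack [-157.7  199.8] 104.5 tip rack [-62.7 199.8] 105.8
```

arm_command:
  deltas:
    - [[0,0,0,-8,0,0.5,10],[0,0,0,-16,0,1.1,10],[0,0,0,-24,0,1.7,10],[0,0,0,-32,0,2.2,10],[0,0,0,-38,0,2.7,10]]

```text
t: 55.22
ee_pos: [0.497, 0.1748, 0.0963]
tool_rot: [0.024, 0.999, -0.001, 0.04]
contact_force: [-0.5, 0.3, -0.4]
grip_width: 0.0182
grasp_force: 60.3
```

arm_command:
  deltas:
    - [[0,0,0,-4,0,0.3,10],[0,0,0,-8,0,0.6,10],[0,0,0,-11,0,0.9,10],[0,0,0,-11,0,0.9,10],[0,0,0,-11,0,0.9,10]]

```text
t: 55.63
ee_pos: [0.5065, 0.1744, 0.096]
tool_rot: [0.024, 0.999, -0.001, 0.04]
contact_force: [1.3, -0.2, -0.1]
grip_width: 0.0188
grasp_force: 60.3
```

Run:
```python
from h import *
M,c,tip=pin()
```

```text
t 55.78 pos [506.3 174.5  96.1] rpyq [ 0.0239  0.9989 -0.001   0.04  ] F [ 0.7  0.5 -1.1] w 18.5 g 60.3 j [ 0.12  0.21  1.87 -0.02  0.98 -1.4 ]
pitch in hand deg 4.43 axis above TCP 8.5 pin dir world elev 0.16 yaw -2.74
centre rack [-109.3  199.9] 104.6 tip rack [-14.3 199.9] 104.8
```

Six millimetres left; push gently until contact force appears.

arm_command:
  deltas:
    - [[0,0,0,-2,0,0.1,10],[0,0,0,-4,0,0.3,10],[0,0,0,-5,0,0.4,10],[0,0,0,-6,0,0.5,10],[0,0,0,-6,0,0.5,10]]

```text
t: 56.2
ee_pos: [0.5108, 0.1742, 0.0952]
tool_rot: [0.024, 0.999, -0.001, 0.038]
contact_force: [-6.1, 0.6, 0.8]
grip_width: 0.0186
grasp_force: 60.7
```

arm_command:
  deltas:
    - [[0,0,0,-1,0,0.1,10],[0,0,0,-1,0,0.1,10],[0,0,0,-1,0,0.1,10]]

```text
t: 56.45
ee_pos: [0.5109, 0.1742, 0.095]
tool_rot: [0.024, 0.999, -0.001, 0.037]
contact_force: [-9.6, 0.4, 2.6]
grip_width: 0.0184
grasp_force: 60.9
```

arm_command:
  deltas:
    - [[0,0,0,-1,0,0.1,10],[0,0,0,-1,0,0.1,10],[0,0,0,-1,0,0.1,10]]

```text
t: 56.7
ee_pos: [0.5109, 0.1742, 0.0946]
tool_rot: [0.024, 0.999, -0.001, 0.036]
contact_force: [-13.0, 0.2, 5.1]
grip_width: 0.0187
grasp_force: 61.1
```

Run:
```python
from h import *
M,c,tip=pin()
```

```text
t 56.85 pos [510.9 174.2  94.6] rpyq [ 0.0236  0.9991 -0.0013  0.036 ] F [-13.7   0.5   4.1] w 18.6 g 61.1 j [ 0.12  0.23  1.86 -0.02  0.99 -1.4 ]
pitch in hand deg 4.09 axis above TCP 8.6 pin dir world elev 0.04 yaw -2.71
centre rack [-104.6  199.8] 103.2 tip rack [ -9.6 199.9] 103.3
```

arm_command:
  deltas:
    - [[0,0,0,0,0,0,24],[0,0,0,0,0,0,28],[0,0,0,0,0,0,36],[0,0,0,0,0,0,40],[0,0,0,0,0,0,40]]

```text
t: 57.27
ee_pos: [0.5153, 0.174, 0.0964]
tool_rot: [0.024, 0.999, -0.001, 0.041]
contact_force: [-0.3, -0.4, 0.9]
grip_width: 0.0398
grasp_force: 0.0
```

Run:
```python
from h import *
for i in range(3): s=snap('wrist','w20.png')
o=obs(); P=cloud(s)*1000; g=s['frame'].max(2); D=P[...,:2]-O; a=np.radians(PSI)
rx=np.cos(a)*D[...,0]+np.sin(a)*D[...,1]; ry=-np.sin(a)*D[...,0]+np.cos(a)*D[...,1]; z=P[...,2]
for lo in range(-145,-70,6):
    k=(rx>=lo)&(rx<lo+6)&(abs(ry-200)<9)&(z>80)&(z<135)
    if k.sum()>3: print(lo+3,k.sum(),np.median(z[k]).round(1),np.percentile(z[k],90).round(1),np.median(ry[k]).round(1),np.median(g[k]))
```

```text
t 57.42 pos [514.9 174.   96.1] rpyq [ 2.410e-02  9.989e-01 -9.000e-04  4.030e-02] F [ 0.4 -0.3  0.6] w 40.1 g 0.0 j [ 0.12  0.23  1.85 -0.02  0.98 -1.4 ]
-130 566 104.7 111.4 200.3 13.0
-124 424 112.7 113.9 199.9 15.0
-118 359 112.8 114.0 200.3 15.0
-112 349 112.9 114.1 200.3 16.0
-106 324 112.8 114.0 200.3 15.0
-100 315 112.9 114.1 200.3 15.0
-94 295 112.9 114.1 200.3 15.0
-88 286 112.9 114.1 200.3 15.0
-82 262 113.0 114.3 200.3 23.5
-76 1240 124.5 133.0 199.8 60.0
-70 22 106.1 107.2 203.2 82.5
```

arm_command:
  deltas:
    - [[0,0,0,0,0,-25,40],[0,0,0,0,0,-60,40],[0,0,0,5,0,-100,40],[0,0,0,20,0,-130,40],[0,0,0,50,0,-140,40]]

```text
t: 57.83
ee_pos: [0.4578, 0.177, 0.2378]
tool_rot: [0.025, 0.999, -0.0, 0.045]
contact_force: [1.3, -0.8, 1.6]
grip_width: 0.0402
grasp_force: 0.0
```

arm_command:
  deltas:
    - [[0,4.6,0,20,-20,0,40],[0,4.6,0,20,-30,0,40],[0,4.6,0,20,-30,0,40],[0,4.6,0,20,-30,0,40],[0,4.6,0,20,-30,0,40]]

```text
t: 58.25
ee_pos: [0.433, 0.1479, 0.2295]
tool_rot: [0.025, 1.0, 0.0, 0.0]
contact_force: [0.2, 0.3, 0.3]
grip_width: 0.0402
grasp_force: 0.0
```

arm_command:
  deltas:
    - [[0,0,0,0,0,0,40],[0,0,0,0,0,0,40],[0,0,0,0,0,0,40],[0,0,0,0,0,0,40]]

```text
t: 58.58
ee_pos: [0.4324, 0.1482, 0.2298]
tool_rot: [0.024, 1.0, 0.0, -0.0]
contact_force: [0.9, -0.1, -0.6]
grip_width: 0.0402
grasp_force: 0.0
```

Run:
```python
from h import *
for i in range(3): s=snap('wrist','w21.png')
o=obs(); P=cloud(s)*1000; g=s['frame'].max(2); D=P[...,:2]-O; a=np.radians(PSI)
rx=np.cos(a)*D[...,0]+np.sin(a)*D[...,1]; ry=-np.sin(a)*D[...,0]+np.cos(a)*D[...,1]; z=P[...,2]
k=(g<45)&(abs(ry-200)<15)&(z>109)&(z<118)&(rx<-60)&(rx>-150); print('grip top',k.sum(),np.percentile(rx[k],[.5,50,99.5]).round(1),np.percentile(ry[k],[1,50,99]).round(1),np.percentile(z[k],[5,50,95]).round(1))
t=(abs(ry-200)<22)&(abs(rx+78)<5)&(z>85)&(z<140)&(g>45); print('tab',t.sum(),t.sum() and np.percentile(rx[t],[5,50,95]).round(1))
b=(abs(rx+70)<10)&(ry>-100)&(ry<165)&(z>118)&(z<150); print('bar',b.sum(),np.percentile(z[b],[50,95]).round(1))
row(s)
t=snap('top'); print([ (n,(lambda T:T and (T['c'],T['z']))(tin(t,xy,zz,.008,.05))) for n,xy,zz in(('orange',(.478,-.286),.08),('jar',(.487,.374),.1),('can',(.389,.451),.098))])
```

```text
t 58.73 pos [432.3 148.1 229.9] rpyq [ 2.390e-02  9.997e-01 -0.000e+00 -1.000e-04] F [-0.7  0.4 -0.2] w 39.8 g 0.0 j [ 0.07 -0.09  1.89 -0.    1.34 -1.45]
grip top 653 [-127.9 -104.4  -78.7] [191.1 199.1 208.5] [110.8 112.8 114.4]
tab 640 [-78.2 -77.4 -73.8]
bar 1887 [135.2 137.2]
-62 ({'c': (580.5, -100.8), 'long': 51.1, 'short': 24.7, 'yaw': -52.8, 'z': np.float64(174.5), 'n': 636}, array([-21.3, -71.5]))
0 None
62 ({'c': (594.4, 31.6), 'long': 54.7, 'short': 20.8, 'yaw': -46.4, 'z': np.float64(174.5), 'n': 724}, array([-13.8,  61.4]))
124 None
[(array([   1.4, -125.2]), (600.6, -155.5, 42.7, 39.0, 87.3)), (array([ -2.7, 170.3]), (610.7, 139.8, 718.1, 242.8, 87.3))]
cam [-263.  171.]
[('orange', ((476.2, -280.2), np.float64(83.2))), ('jar', ((490.3, 384.7), np.float64(99.7))), ('can', ((390.6, 460.6), np.float64(99.3)))]
```

Run:
```python
from h import *
s=snap('scene')
for y in(-62,0,62,124):
    T=tin(s,r2w(0,y)/1000,.174,.006,.04); print(y,T and (T,w2r(*T['c']).round(1)))
o=obs(); print(close_job())
```

```text
-62 ({'c': (604.6, -89.4), 'long': 51.1, 'short': 51.1, 'yaw': 87.8, 'z': np.float64(174.1), 'n': 208}, array([  2.2, -59. ]))
0 ({'c': (607.4, -27.0), 'long': 51.9, 'short': 50.8, 'yaw': -6.1, 'z': np.float64(174.4), 'n': 218}, array([2. , 3.5]))
62 ({'c': (610.6, 35.1), 'long': 50.6, 'short': 50.6, 'yaw': -0.5, 'z': np.float64(174.1), 'n': 236}, array([ 2.3, 65.7]))
124 ({'c': (613.4, 96.0), 'long': 50.8, 'short': 49.6, 'yaw': -0.9, 'z': np.float64(174.2), 'n': 259}, array([  2.1, 126.6]))
t 58.83 pos [432.3 148.  230. ] rpyq [0.0239 0.9997 0.     0.    ] F [-0.   0.   1.2] w 40.1 g 0.0 j [ 0.07 -0.09  1.89  0.    1.34 -1.45]
the job is handed in; nothing more can be done
None
```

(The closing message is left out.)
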